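Load lens edging blocks into the tilted dispenser rail

ROBOT

A 6-joint arm with a two-finger parallel gripper is mounted at the origin on a cart in front of the work surface, level with it; the furniture and walls round the work are solid. World frame = base frame: x ahead of the robot, y to its left, z up, the work surface at z = 0. Lengths are in mm, angles in rad, forces in N, time in s.
With the tool pointing down it reaches from about 350 to 975 mm from the base axis. Payload 4.9 kg.
Tool frame: the origin (TCP) lies midway between the tips of the shut fingers; the grasp point (between the pads) lies 19 mm behind it; z points along the fingers, y is the direction in which the jaws open and shut (so a half turn about z gives the same grasp; the last joint's range is limited). The gripper opens to 85 mm and grips with 20 to 120 N. Pads are 22 mm wide; open, the fingers measure 114 mm over their backs; the gripper's body (76 mm by 85 mm) begins 54 mm behind the grasp point. The pads swing forward as they close: fully open they stand 13 mm farther back than shut.
Start: joints at [-1.416, 0.053, 1.613, -0, 1.476, -0.119], TCP at [168.99, -601.701, 231.304] pointing down, gripper open.
Joint ranges: [-3.01, 3.01], [-1.01, 2.22], [0.06, 2.58], [-1.02, 4.17], [0.09, 2.62], [-3.14, 3.14]. Speed limits (rad/s): [2.57, 2.57, 3.14, 3.14, 3.14, 3.14].

INTERFACE

Orientations are given as a rotation vector (axis times angle).
In Python, from workcell import get_obs, grab_frame, ticket gives the robot as it stands.
- The arm moves only by the tool send_rows, never from a script. Its argument "increments" is a list of rows, each an object of numbers: "dx", "dy", "dz": the shift along the tool's x, y, z in cm; "rx", "ry", "rz": the turn, a rotation vector about the tool's x, y, z in degrees; "hand": the opening in per cent of the stroke, from 0 (shut) to 100 (fully open). A call has 1 to 5 rows; each row is the pose to reach, as a shift and turn from the pose commanded when the call began, along the tool's axes at that moment; what a row does not reach only later rows make up. A row lasts 1/8 s, in which the tool goes at most 62.5 mm and 10.7 degrees, less where a joint would pass 70% of its speed; a pose out of reach is approached as far as the arm can. A call with a gripper value outside its range is refused whole. The fingers move at their own pace and stop on an object; "grip_force" is the grip in N (left out, the last holds). Time passes only in rows, so rows that repeat a pose let the fingers close. It gives the time, the measured TCP pose, the force and the opening at its end, in the units of the state.
- get_obs(): the state, without advancing time (a new reading comes with each control period).
- grab_frame(name): name is "side" or "top" or "wrist"; returns a dict with "image" (480x640x3 uint8, red, green, blue), "z_map" (480x640 float32, mm along the optical axis (not along the pixel's ray), 0 where there is no reading), "mtx" (3x3 intrinsics, pixels), "k1" (the pictures are not rectified: a ray, as slopes to the right and down, at radius r is drawn at 1 + k1 r^2 times it, then the intrinsics apply), "extrinsics" (4x4, takes a point from camera to world coordinates). Camera axes: x right, y up, looking along -z (the intrinsics and any distortion apply to the point x, -y, -z); pixel columns grow to the right and rows downward; lengths in mm; the calibration is good to about 2 mm. A picture is of the moment at which its call begins.
- ticket.close_job(): hands the job in, once; it reports no verdict.
The state is a dict: "clock": time; "joint_positions": joint angles; "qd": joint speeds; "tau": joint torques, N m; "tool_pos": TCP position; "ee_rot": TCP orientation; "wrist_force": force on the tool from outside, world axes, zero at the start; "ft_torque": the same for the moment, N m; "opening": opening from 0.0 (shut) to 1.0 (fully open).
Only numpy, scipy, OpenCV 4.12 (cv2) and the standard library are available. Lean on these libraries where they do the work, as an engineer would, in place of code of your own. Each camera call takes 0.05 s, during which the arm holds its last target.

TASK

Load both black lens edging blocks into the tilted dispenser rail, flat side down and each with its round nose leading down the slope. Push them gently down until the first is home against the stop hidden in the tube, with the tell-tale pin pushed fully in, and the second is tight up against the first; then let go. Do not ram the rail or disturb the other things on the bench.

Things in the scene. Friction and masses are not known exactly. Their poses are not given: they have to be found in the camera images.
- rail: Aluminium rail on a grey stand, clamped at a slope of 24 to 34 degrees, lower end towards the robot. Origin: on the channel floor, mid width, at the inner face of the lower end plate. x runs up the rail along the floor, z square out of the floor, y left. x=0 to 84 mm is a tube 36 mm wide and high outside; fingers do not fit in. Contact force on the rail must stay under 40 N
- rail_mouth (a point): Centre of the tube mouth on the floor, at x=84 mm of the rail; axes as the rail. T-shaped bore: 26 mm wide up to z=8.5 mm, then 17 mm wide up to the roof at z=33 mm (9 mm window slit). Inside is a set stop, its face somewhere from x=0 to 14 mm (not told: feel for it); so the second block ends with its tail 4 to 18 mm out of the mouth. Let go on the slope, a block may slide down or stay
- telltale (a joint): Steel tell-tale pin, 5 mm thick, lying along the rail through the stop, 3.5 mm above the floor, its far end out of the lower end plate. At 0 it stands 5 mm proud of the stop's face towards the blocks; the first block pushes it in, to 0.005 m when that block is against the stop. It has no spring and takes about 3 N to move
- rail_tray (a point): Middle of the open loading tray's floor, at x=136 mm of the rail; axes as the rail. The tray runs from the mouth (x=84) to x=189 mm; its edges are 6 mm high and 31 mm apart inside, narrowing to 27 mm at the tube
- rail_handle (a point): Middle of the top bar of the steel-wire carrying handle: it stands square to the rail floor at x=187 mm, 74 mm wide, bar 138 mm above the floor. A gripper held upright over the tray hits it; the tool must lean towards the robot with the rail. Axes as the rail
- block_a: Black plastic lens edging block, 44 mm long, 24 mm wide, 30 mm high, 40 g, standing on its flange on the bench. Origin: centre of the underside; z up; the half-round nose (radius 12 mm) points to -x and ends at x=-22 mm, the square tail ends at x=+22 mm. The flange is 24 mm wide and 7 mm high; the upright grip body on it is 14 mm wide (y=-7 to +7), from x=-12 to +22 mm and from z=7 to z=30 mm
- block_b: The second lens edging block, the same as block_a; either may go in first
- block_a_nose (a point): Tip of block_a's round nose, on the underside (x=-22 mm of the block); axes as the block
- block_b_nose (a point): Tip of block_b's round nose, on the underside; axes as the block
- block_a_tail (a point): Middle of block_a's square tail edge, on the underside (x=+22 mm of the block); axes as the block
- block_b_tail (a point): Middle of block_b's square tail edge, on the underside; axes as the block
- cement: Bystander: small brown bottle with a black cap, 32 mm across, 62 mm high; origin at the centre of its underside
- jar_pads: Bystander: small clear jar with a white lid, 42 mm across, 44 mm high; origin at the centre of its underside
- tape_roll: Bystander: roll of tan tape lying flat, 93 mm across, 48 mm high; origin at the centre of its underside
There are look-alikes about, which are no part of the job. Leave any orange or purple look-alike of the block_b alone.

How it is judged (in metres and radians):
At the end, for the whole second after the job is handed in: Both blocks lie flat in the rail, noses down the slope, at rest and let go: the lower one at the stop with the tell-tale pin in by more than 3.5 of its 5 mm, the nose of the other within 4 mm of its tail, both within 4 mm of the rail's floor and mid line ((((x of block_a_nose in the frame of rail between -0.002 and 0.0165 m and y of block_a_nose in the frame of rail between -0.004 and 0.004 m and z of block_a_nose in the frame of rail between -0.002 and 0.004 m and y of block_a_tail in the frame of rail between -0.004 and 0.004 m and z of block_a_tail in the frame of rail between -0.002 and 0.004 m and linear speed of block_a below 0.01 m/s) and (x of block_b_nose in the frame of rail between 0.04 and 0.064 m and y of block_b_nose in the frame of rail between -0.004 and 0.004 m and z of block_b_nose in the frame of rail between -0.002 and 0.004 m and y of block_b_tail in the frame of rail between -0.004 and 0.004 m and z of block_b_tail in the frame of rail between -0.002 and 0.004 m and linear speed of block_b below 0.01 m/s) and distance between block_a_tail and block_b_nose below 0.004 m and value of joint telltale above 0.0035 m) or ((x of block_b_nose in the frame of rail between -0.002 and 0.0165 m and y of block_b_nose in the frame of rail between -0.004 and 0.004 m and z of block_b_nose in the frame of rail between -0.002 and 0.004 m and y of block_b_tail in the frame of rail between -0.004 and 0.004 m and z of block_b_tail in the frame of rail between -0.002 and 0.004 m and linear speed of block_b below 0.01 m/s) and (x of block_a_nose in the frame of rail between 0.04 and 0.064 m and y of block_a_nose in the frame of rail between -0.004 and 0.004 m and z of block_a_nose in the frame of rail between -0.002 and 0.004 m and y of block_a_tail in the frame of rail between -0.004 and 0.004 m and z of block_a_tail in the frame of rail between -0.002 and 0.004 m and linear speed of block_a below 0.01 m/s) and distance between block_b_tail and block_a_nose below 0.004 m and value of joint telltale above 0.0035 m))); the robot touches nothing.
It fails at once if the rail is rammed or forced (40 N or more) (contact force between rail and anything else above 40 N).
It fails at once if bystander cement is pushed by more than 20 mm (distance of cement from where it was at the start of the episode above 0.02 m).
It fails at once if bystander jar_pads is pushed by more than 20 mm (distance of jar_pads from where it was at the start of the episode above 0.02 m).
It fails at once if bystander tape_roll is pushed by more than 20 mm (distance of tape_roll from where it was at the start of the episode above 0.02 m).
It also fails if it takes over 72 s, if anything falls off the work surface, if the arm or the gripper's body presses on something with over 40 N, if the wrist force passes 120 N, or if a joint passes its speed limit or range.

## Working session

There is one attempt and no reset: what is moved stays moved. The work goes in short steps, Python scripts to look and compute and a tool call to move; the robot and the scene stay as the last step left them, time stands still between calls to the robot, and variables do not carry over. Pictures are saved under pics/ and viewed, and the job is handed in when it is done.

Besides the shell and the picture viewer there is one more tool, called as name(argument=value, ...) on one line, values as JSON. send_rows: Moves the arm, as the interface text tells. Its arguments: {"type":"object","properties":{"increments":{"type":"array","items":{"type":"object","properties":{"dx":{"type":"number"},"dy":{"type":"number"},"dz":{"type":"number"},"rx":{"type":"number"},"ry":{"type":"number"},"rz":{"type":"number"},"hand":{"type":"number"}}}},"grip_force":{"type":"number"}},"required":["increments"]}

```bash
ls; mkdir -p pics
cat > h.py <<'E'
import numpy as np, cv2, pickle
from workcell import get_obs, grab_frame, ticket
E
python3 - <<'E'
from h import *
print(get_obs())
for n in ["side","top","wrist"]:
    f=grab_frame(n); pickle.dump(f,open(f"{n}0.pkl","wb"))
    cv2.imwrite(f"pics/{n}0.png",f["image"][:,:,::-1]); print(n,f["mtx"],f["k1"],f["extrinsics"].round(3))
E
```

```text
pics
{'clock': 0.0, 'joint_positions': array([-1.41604584e+00,  5.33727650e-02,  1.61431902e+00, -3.49913786e-05,
        1.47598586e+00, -1.19021484e-01]), 'qd': array([-1.12183964e-03,  8.47000745e-05,  4.60196085e-04,  7.80887606e-04,
       -1.31381520e-03, -1.49687261e-03]), 'tau': array([ 6.18452559e-04, -3.93681693e+01, -3.70175707e+01, -5.59476621e-05,
        7.15182090e-03,  7.80122036e-06]), 'tool_pos': array([ 168.85808336, -601.10179714,  230.03820968]), 'ee_rot': array([-3.11014009e+00, -4.28419091e-01,  1.13133190e-04]), 'wrist_force': array([-0.32755161, -0.12904335, -0.07671771]), 'ft_torque': array([ 0.01362351, -0.0094944 , -0.05701728]), 'opening': 1.0023923438008548}
side [[454.11297959   0.         319.8879089 ]
 [  0.         454.11297959 235.7317775 ]
 [  0.           0.           1.        ]] 0.024578083752798387 [[-9.68000e-01  1.03000e-01 -2.30000e-01  3.26345e+02]
 [-2.52000e-01 -3.62000e-01  8.98000e-01  6.44531e+02]
 [ 9.00000e-03  9.27000e-01  3.76000e-01  4.94710e+02]
 [ 0.00000e+00  0.00000e+00  0.00000e+00  1.00000e+00]]
top [[498.03771907   0.         317.98481749]
 [  0.         498.03771907 231.20533406]
 [  0.           0.           1.        ]] -0.0441067535140666 [[ 1.100000e-02  9.970000e-01 -8.100000e-02  4.385730e+02]
 [-1.000000e+00  9.000000e-03 -2.600000e-02 -2.165860e+02]
 [-2.500000e-02  8.100000e-02  9.960000e-01  1.228697e+03]
 [ 0.000000e+00  0.000000e+00  0.000000e+00  1.000000e+00]]
wrist [[364.71148253   0.         321.25760979]
 [  0.         364.71148253 236.52902428]
 [  0.           0.           1.        ]] -0.05819817785131858 [[ 2.69000e-01  9.29000e-01  2.53000e-01  2.33667e+02]
 [-9.63000e-01  2.60000e-01  6.90000e-02 -5.84803e+02]
 [-2.00000e-03 -2.63000e-01  9.65000e-01  3.72157e+02]
 [ 0.00000e+00  0.00000e+00  0.00000e+00  1.00000e+00]]
```

View pics/top0.png

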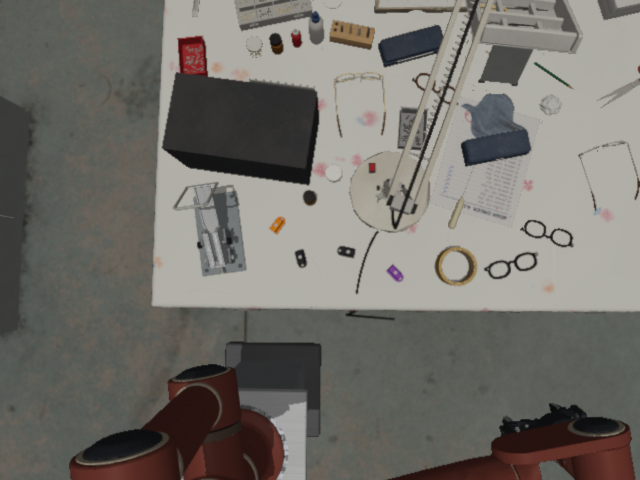

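View pics/side0.png

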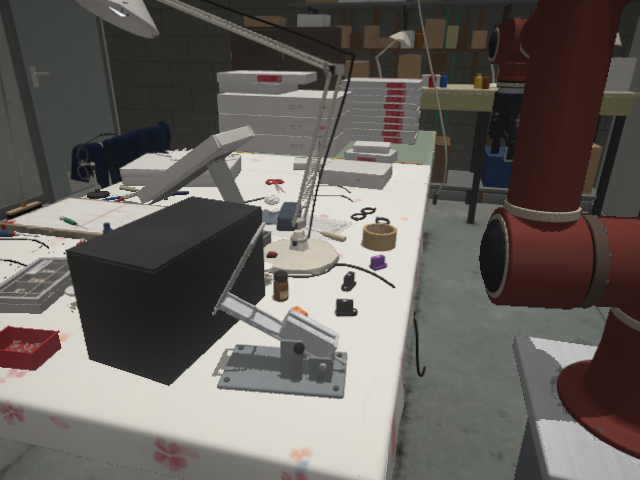

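View pics/wrist0.png

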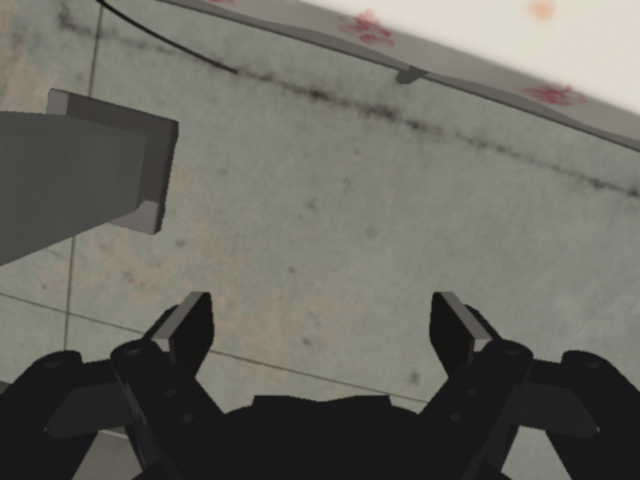

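Top view: black blocks at (300,258) and (346,252); orange (278,225) and purple (396,272) look-alikes; rail around (220,235). Enlarging to confirm.

Run:
```python
from h import *
f=pickle.load(open("top0.pkl","rb"));im=f["image"][:,:,::-1]
c=cv2.resize(im[165:285,165:325],None,fx=5,fy=5,interpolation=cv2.INTER_CUBIC);cv2.imwrite("pics/topc.png",c)
c=cv2.resize(im[235:275,285:365],None,fx=10,fy=10,interpolation=cv2.INTER_CUBIC);cv2.imwrite("pics/topb.png",c)
f=pickle.load(open("side0.pkl","rb"));im=f["image"][:,:,::-1]
c=cv2.resize(im[220:400,200:400],None,fx=4,fy=4,interpolation=cv2.INTER_CUBIC)[:600];cv2.imwrite("pics/sidec.png",cv2.resize(im[230:400,205:365],None,fx=3.5,fy=3.5,interpolation=cv2.INTER_CUBIC))
```

```text
(no output)
```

View pics/topc.png

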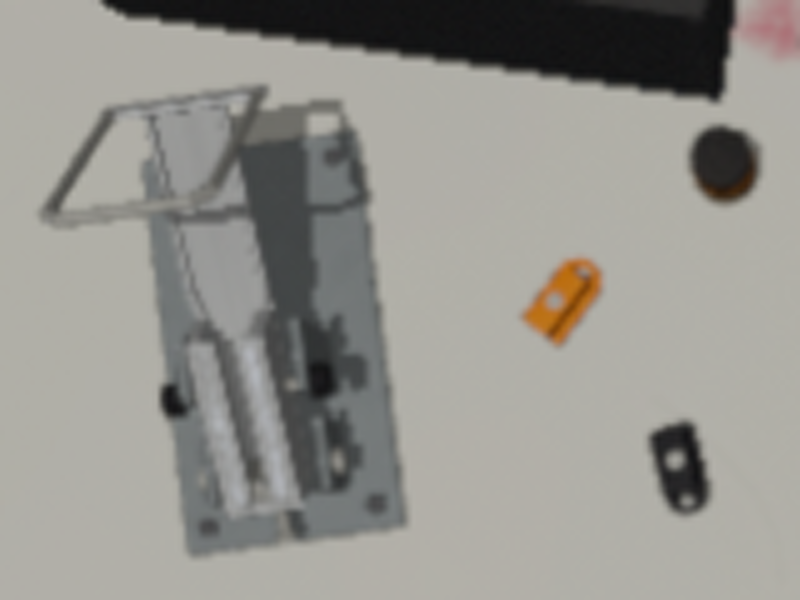

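View pics/topb.png

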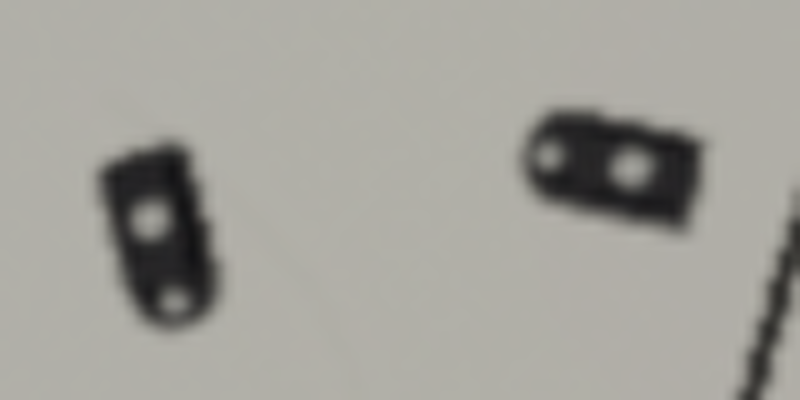

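View pics/sidec.png

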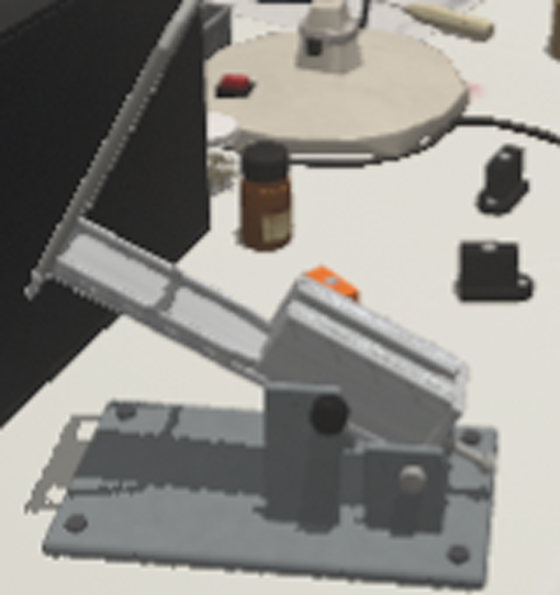

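Two black blocks confirmed (left one: nose toward robot; right one: nose to +y); orange/purple excluded by colour. Now measuring.

```bash
cat >> h.py <<'E'
def ray(f,uv):
    uv=np.atleast_2d(np.asarray(uv,float)); K=f["mtx"]
    d=(uv-[K[0,2],K[1,2]])/[K[0,0],K[1,1]]; s=d.copy()
    for _ in range(20): s=d/(1+f["k1"]*(s**2).sum(1,keepdims=True))
    E=f["extrinsics"]; v=np.c_[s[:,0],-s[:,1],-np.ones(len(s))]
    return E[:3,3], v@E[:3,:3].T      # scaled so depth t = mm along optical axis
def plane(f,uv,z):
    o,v=ray(f,uv); return o+v*((z-o[2])/v[:,2])[:,None]
def depth(f,uv):
    o,v=ray(f,uv); uv=np.atleast_2d(uv).astype(int); return o+v*f["z_map"][uv[:,1],uv[:,0]][:,None]
def proj(f,P):
    E=f["extrinsics"]; c=(np.atleast_2d(P)-E[:3,3])@E[:3,:3]; s=np.c_[c[:,0],-c[:,1]]/-c[:,2:3]
    s=s*(1+f["k1"]*(s**2).sum(1,keepdims=True)); K=f["mtx"]; return s*[K[0,0],K[1,1]]+[K[0,2],K[1,2]]
def cloud(f,x0,y0,x1,y1):
    u,v=np.meshgrid(np.arange(x0,x1),np.arange(y0,y1)); uv=np.c_[u.ravel(),v.ravel()]
    P=depth(f,uv); ok=f["z_map"][uv[:,1],uv[:,0]]>0; return uv[ok],P[ok]
E
python3 - <<'E'
from h import *
t=pickle.load(open("top0.pkl","rb")); s=pickle.load(open("side0.pkl","rb"))
for f,n,bx in [(t,"top",[(290,243,315,275),(333,243,360,262)]),(s,"side",[(334,296,360,320),(338,268,360,294)])]:
  for b in bx:
    uv,P=cloud(f,*b); im=f["image"][uv[:,1],uv[:,0]].astype(int)
    m=im.max(1)<75
    print(n,b,m.sum(),"minZ/max",P[m].min(0).round(1),P[m].max(0).round(1), np.percentile(P[m][:,2],[5,50,95]).round(1))
    tb=P[~m]; print("  table z",np.median(tb[:,2]).round(1))
# black blob rects in top
for b in [(290,243,315,275),(333,243,358,262)]:
    im=t["image"][b[1]:b[3],b[0]:b[2]].max(2); m=(im<90).astype(np.uint8)
    c=max(cv2.findContours(m,cv2.RETR_EXTERNAL,cv2.CHAIN_APPROX_NONE)[0],key=cv2.contourArea)
    pts=c[:,0]+[b[0],b[1]]; print(cv2.minAreaRect(pts.astype(np.float32)))
    print(cv2.minAreaRect(plane(t,pts,10)[:,:2].astype(np.float32)))
for n,uv,z in [("cement",(310,198),62),("jar",(333,173),44),("tape",(457,266),48),("orange",(278,225),15),("purple",(396,272),15)]: print(n,plane(t,uv,z).round())
# rail top-image points depth
for n,uv in [("trayhi",(204,190)),("tray",(205,200)),("tray2",(210,215)),("tray3",(213,228)),("tubeL",(208,245)),("tubeR",(217,245)),("base",(232,262)),("box",(240,110)),("handle",(175,208)),("handle2",(207,203)),("boxedge",(305,170))]: print(n,depth(t,uv).round(1))
E
```

```text
top (290, 243, 315, 275) 107 minZ/max [ 452.2 -153.8    2.4] [ 491.4 -132.6   37.5] [ 4.6 28.3 34.4]
  table z 0.6
top (333, 243, 360, 262) 106 minZ/max [ 477.9 -273.4    3.7] [ 499.9 -234.3   36.7] [ 5.3 28.1 33.4]
  table z 1.0
side (334, 296, 360, 320) 262 minZ/max [ 451.1 -146.7    2.2] [ 490.8 -125.6   32.9] [ 4.1 16.2 31.6]
  table z 2.1
side (338, 268, 360, 294) 167 minZ/max [ 473.1 -297.2    1.7] [ 501.  -229.7   33.5] [ 4.4 16.5 32.1]
  table z 2.0
((300.76470947265625, 258.058837890625), (16.97749137878418, 8.731282234191895), 75.96376037597656)
((471.5818786621094, -143.25502014160156), (41.581417083740234, 21.3809814453125), 14.892167091369629)
((345.9706115722656, 251.11767578125), (16.492422103881836, 8.973817825317383), 14.03624439239502)
((489.6817932128906, -253.6670379638672), (40.26457595825195, 21.958738327026367), 76.53240203857422)
cement [[ 612. -166.   62.]]
jar [[ 676. -220.   44.]]
tape [[ 455. -514.   48.]]
orange [[552. -86.  15.]]
purple [[ 440. -375.   15.]]
trayhi [[619.4  70.7 125.6]]
tray [[598.5  71.  112.9]]
tray2 [[566.3  63.   94.6]]
tray3 [[537.7  59.3  77.1]]
tubeL [[496.7  64.5  98.8]]
tubeR [[497.   44.2  96.9]]
base [[459.4  19.3  43.2]]
box [[777.7 -21.8 207.3]]
handle [[562.2  95.6 250.8]]
handle2 [[573.4  32.4 246.1]]
boxedge [[ 654.1 -160.1  184.4]]
```

Run:
```python
from h import *
t=pickle.load(open("top0.pkl","rb")); s=pickle.load(open("side0.pkl","rb"))
def fit(f,n,poly):
    m=np.zeros((480,640),np.uint8); cv2.fillPoly(m,[np.array(poly,np.int32)],1)
    v,u=np.nonzero(m); P=depth(f,np.c_[u,v]); 
    w=np.ones(len(P),bool)
    for _ in range(5):
        A=np.c_[P[:,:2],np.ones(len(P))]; x=np.linalg.lstsq(A[w],P[w,2],rcond=None)[0]; r=P[:,2]-A@x; w=abs(r)<max(2*np.median(abs(r)),1)
    sl=np.degrees(np.arctan(np.hypot(*x[:2]))); az=np.degrees(np.arctan2(x[1],x[0]))
    print(n,len(P),w.sum(),"slope",sl.round(2),"az",az.round(2),"rms",r[w].std().round(2),"cent",P[w].mean(0).round(1)); 
# full-res coords: topc /5+165 ; sidec /3.5+(205,230)
T=lambda L:[(x/5+165,y/5+165) for x,y in L]; S=lambda L:[(x/3.5+205,y/3.5+230) for x,y in L]
fit(t,"top traylo",T([(185,222),(240,222),(258,300),(250,325),(215,318)]))
fit(t,"top trayhi",T([(165,125),(215,125),(222,180),(180,195)]))
fit(s,"side traylo",S([(180,292),(255,328),(258,345),(172,310)]))
fit(s,"side trayhi",S([(80,240),(150,272),(155,295),(70,260)]))
fit(s,"side tubeside",S([(320,322),(440,378),(425,430),(345,395)]))
fit(s,"side tubetop",S([(302,300),(450,375),(452,385),(302,308)]))
fit(t,"top roofL",T([(195,345),(210,345),(240,505),(228,505)]))
fit(t,"top roofR",T([(240,340),(260,340),(290,500),(275,500)]))
```

```text
top traylo 221 188 slope 29.77 az 4.3 rms 1.6 cent [558.9  64.   90.1]
top trayhi 139 117 slope 66.75 az -110.22 rms 12.17 cent [604.3  68.6 132. ]
side traylo 145 115 slope 28.4 az 12.22 rms 0.48 cent [565.3  59.1  93.3]
side trayhi 172 149 slope 27.61 az 11.51 rms 0.65 cent [609.7  67.9 117.8]
side tubeside 512 475 slope 42.25 az 64.11 rms 8.27 cent [481.6  73.2  85.4]
side tubetop 163 137 slope 35.78 az 51.12 rms 0.65 cent [489.8  54.1  89.6]
top roofL 132 104 slope 30.08 az -19.54 rms 1.42 cent [484.3  64.7  91.7]
top roofR 148 146 slope 77.8 az -76.87 rms 13.49 cent [488.8  40.6 100. ]
```

```bash
cat >> h.py <<'E'
from scipy.spatial.transform import Rotation as R
def plan(p,Rt,note=""):
    o=get_obs(); R0=R.from_rotvec(o["ee_rot"]); d=R0.inv().apply(np.asarray(p)-o["tool_pos"])/10
    r=(R0.inv()*Rt).as_rotvec(degrees=True)
    print(note,"from",o["tool_pos"].round(1),"d cm",d.round(2),"r deg",r.round(1),"rows",max(np.linalg.norm(d)/6.25,np.linalg.norm(r)/10.7).round(1))
def down(yaw): # tool x at azimuth yaw deg, z down
    return R.from_euler("z",yaw,degrees=True)*R.from_rotvec([np.pi,0,0])
E
python3 - <<'E'
from h import *
plan([470,-120,230],down(12))
t=pickle.load(open("top0.pkl","rb"))
uv,P=cloud(t,150,160,480,310); m=(P[:,0]<620)&(P[:,1]<0)&(P[:,2]>70); print(P[m].max(0) if m.any() else 0, m.sum()); print(P[m][::40].round())
E
```

```text
from [ 168.9 -601.2  230.4] d cm [ 42.   -38.19   0.11] r deg [-0.1 -0.   3.7] rows 9.1
[ 619.92640353 -284.32009171  521.33183754] 1490
[[ 610. -319.  479.]
 [ 607. -319.  478.]
 [ 604. -324.  479.]
 [ 601. -326.  478.]
 [ 590. -339.  517.]
 [ 595. -360.  475.]
 [ 592. -362.  478.]
 [ 589. -365.  477.]
 [ 585. -311.  469.]
 [ 582. -314.  473.]
 [ 579. -317.  471.]
 [ 569. -332.  511.]
 [ 573. -316.  468.]
 [ 604. -323.  271.]
 [ 562. -333.  506.]
 [ 594. -316.  292.]
 [ 564. -308.  467.]
 [ 600. -349.  235.]
 [ 555. -326.  503.]
 [ 554. -330.  504.]
 [ 558. -348.  469.]
 [ 557. -346.  464.]
 [ 578. -360.  317.]
 [ 573. -355.  336.]
 [ 551. -334.  469.]
 [ 550. -340.  471.]
 [ 549. -349.  464.]
 [ 545. -301.  465.]
 [ 543. -309.  471.]
 [ 542. -317.  469.]
 [ 541. -333.  469.]
 [ 540. -349.  461.]
 [ 536. -319.  471.]
 [ 534. -340.  469.]
 [ 531. -336.  468.]
 [ 523. -315.  496.]
 [ 515. -313.  491.]
 [ 506. -309.  487.]]
```

The lamp elbow hangs at about (510, -310, 470–520); I'll travel lower and closer to the base.

send_rows(increments=[{"dx":4.2,"dy":-3.8,"dz":2},{"dx":8.4,"dy":-7.6,"dz":4},{"dx":12.6,"dy":-11.4,"dz":6},{"dx":16.8,"dy":-15.2,"dz":6.5},{"dx":21,"dy":-19,"dz":6.5}])

```text
$.increments[0]: bad value
```

send_rows(increments=[{"dx":4.2,"dy":-3.8},{"dx":8.4,"dy":-7.6},{"dx":12.6,"dy":-11.4},{"dx":16.8,"dy":-15.2},{"dx":21,"dy":-19}])

```text
$.increments[0]: bad value
```

send_rows(increments=[{"dx":0},{"dx":0}])

```text
$.increments[0]: bad value
```

Run:
```python
from h import *
f=grab_frame("wrist"); pickle.dump(f,open("wrist1.pkl","wb")); cv2.imwrite("pics/wrist1.png",f["image"][:,:,::-1])
o=get_obs(); print(o["clock"],o["tool_pos"],o["joint_positions"].round(3),o["wrist_force"])
```

```text
0.2 [ 168.93243334 -601.31876017  230.51114107] [-1.416  0.053  1.614 -0.     1.476 -0.119] [-0.41237265 -1.50330838 -0.48078096]
```

View pics/wrist1.png

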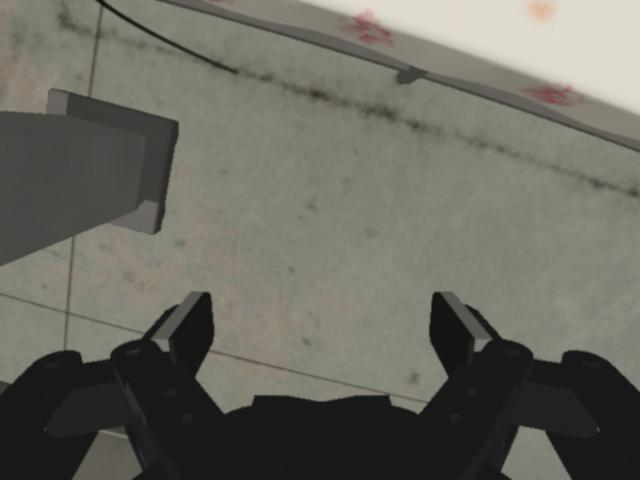

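All fields are needed in each row.

send_rows(increments=[{"dx":4.2,"dy":-3.8,"dz":2,"rx":0,"ry":0,"rz":0,"hand":100},{"dx":8.4,"dy":-7.6,"dz":4,"rx":0,"ry":0,"rz":0,"hand":100},{"dx":12.6,"dy":-11.4,"dz":6,"rx":0,"ry":0,"rz":0,"hand":100},{"dx":16.8,"dy":-15.2,"dz":6.5,"rx":0,"ry":0,"rz":0,"hand":100},{"dx":21,"dy":-19,"dz":6.5,"rx":0,"ry":0,"rz":0,"hand":100}], grip_force=30)

```text
clock: 0.82
tool_pos: [320.1, -359.9, 165.3]
ee_rot: [-3.111, -0.428, 0.001]
wrist_force: [1.3, -0.6, -0.1]
opening: 1.002
```

send_rows(increments=[{"dx":4.2,"dy":-3.8,"dz":0,"rx":0,"ry":0,"rz":0,"hand":100},{"dx":8.4,"dy":-7.6,"dz":0,"rx":0,"ry":0,"rz":0,"hand":100},{"dx":12.6,"dy":-11.4,"dz":0,"rx":0,"ry":0,"rz":0,"hand":100},{"dx":16.8,"dy":-15.2,"dz":0,"rx":0,"ry":0,"rz":0,"hand":100},{"dx":21,"dy":-19,"dz":0,"rx":0,"ry":0,"rz":0,"hand":100}])

```text
clock: 1.45
tool_pos: [471.3, -120.6, 166.4]
ee_rot: [3.112, 0.429, 0.001]
wrist_force: [0.7, -0.4, 0.6]
opening: 0.999
```

send_rows(increments=[{"dx":0,"dy":0,"dz":0,"rx":0,"ry":0,"rz":0,"hand":100},{"dx":0,"dy":0,"dz":0,"rx":0,"ry":0,"rz":0,"hand":100}])

```text
clock: 1.7
tool_pos: [470.3, -122.3, 166.1]
ee_rot: [3.112, 0.43, -0.001]
wrist_force: [-0.3, -0.1, -0.7]
opening: 0.998
```

Run:
```python
from h import *
f=grab_frame("wrist"); pickle.dump(f,open("wrist1.pkl","wb")); cv2.imwrite("pics/wrist1.png",f["image"][:,:,::-1])
o=get_obs(); print(o["clock"],o["tool_pos"],o["joint_positions"].round(3),o["wrist_force"])
```

```text
1.75 [ 470.16584944 -122.91414396  166.10689079] [-0.409 -0.24   1.996 -0.     1.386  0.889] [-0.31913102 -0.38402813 -0.44959491]
```

View pics/wrist1.png

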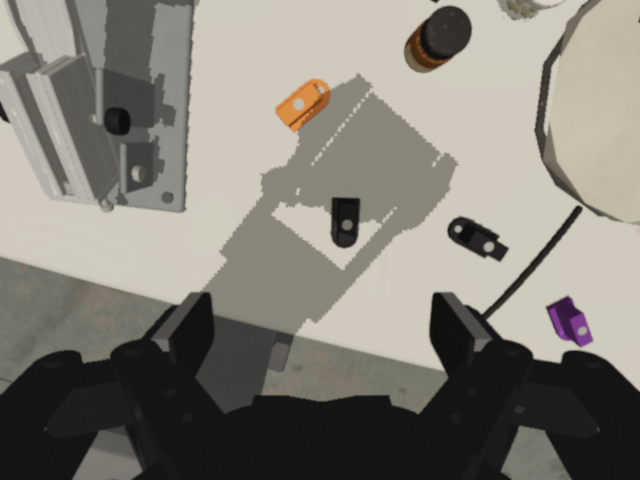

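Wrist view: block A at (345,222), block B at (478,240), orange (303,104) and purple (570,321) to be left; rail at upper left.

```bash
cat >> h.py <<'E'
def blk(f,b,show=True):
    uv,P=cloud(f,*b); z0=np.median(P[P[:,2]<4][:,2]) if (P[:,2]<4).any() else 0
    h=P[:,2]-z0
    for n,m in [("top",h>24),("flange",(h>3)&(h<11))]:
        if m.sum()>20:
            r=cv2.minAreaRect(P[m][:,:2].astype(np.float32)); print(n,m.sum(),"z",np.median(h[m]).round(1),"c",np.round(r[0],1),"sz",np.round(r[1],1),"ang",round(r[2],1))
    print("table",z0.round(2))
E
python3 - <<'E'
from h import *
f=pickle.load(open("wrist1.pkl","rb"))
blk(f,(320,185,370,260)); blk(f,(438,205,515,272))
print(proj(f,[[471.5,-143,0],[489.7,-253.7,0]]))
crop=np.hstack([cv2.resize(f["image"][185:265,310:390],None,fx=5,fy=5,interpolation=2),cv2.resize(f["image"][200:280,438:518],None,fx=5,fy=5,interpolation=2)])
cv2.imwrite("pics/w1c.png",crop[:,:,::-1])
E
```

```text
top 768 z 29.7 c [ 477.1 -143.1] sz [33.9 14.1] ang 15.2
flange 498 z 6.7 c [ 472.2 -144.2] sz [44. 24.] ang 13.8
table -0.45
top 735 z 29.7 c [ 490.4 -258. ] sz [34.7 14.4] ang 78.1
flange 671 z 6.8 c [ 491.3 -253.8] sz [44.5 24.5] ang 79.2
table -0.42
[[342.81496966 222.30994779]
 [468.5554608  236.07160073]]
```

View pics/w1c.png

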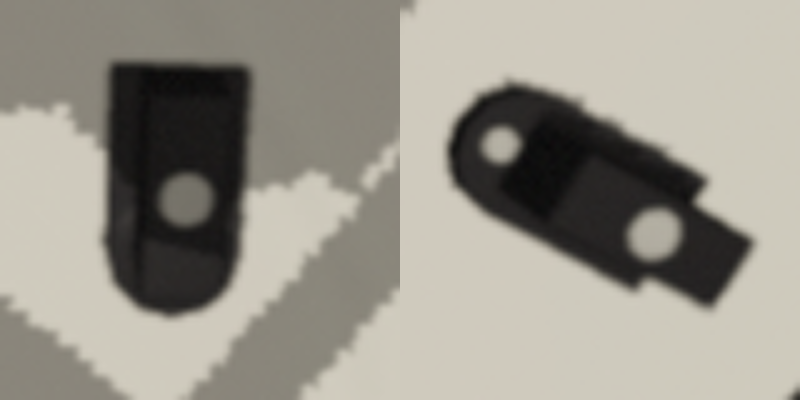

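Run:
```python
from h import *
plan([488.7,-266.2,70],down(78.5))
f=pickle.load(open("wrist1.pkl","rb")); print(plane(f,[(485,315),(530,265),(580,210)],3).round())
```

```text
from [ 470.2 -122.9  166.1] d cm [-2.07 14.3   9.61] r deg [ -0.    0.  -62.9] rows 5.9
[[ 423. -296.    3.]
 [ 480. -317.    3.]
 [ 539. -340.    3.]]
```

send_rows(increments=[{"dx":-0.35,"dy":2.4,"dz":1.6,"rx":0,"ry":0,"rz":-10.5,"hand":50},{"dx":-0.7,"dy":4.8,"dz":3.2,"rx":0,"ry":0,"rz":-21,"hand":50},{"dx":-1.05,"dy":7.2,"dz":4.8,"rx":0,"ry":0,"rz":-31.5,"hand":50},{"dx":-1.4,"dy":9.6,"dz":6.4,"rx":0,"ry":0,"rz":-42,"hand":50},{"dx":-1.75,"dy":12,"dz":8,"rx":0,"ry":0,"rz":-52.5,"hand":50}])

```text
clock: 2.38
tool_pos: [485.2, -245.0, 85.8]
ee_rot: [2.599, 1.765, -0.0]
wrist_force: [0.3, -0.3, 0.6]
opening: 0.495
```

Run:
```python
from h import *
plan([488.7,-266.2,60],down(78.5))
```

```text
from [ 485.2 -245.    85.8] d cm [-1.84  1.11  2.58] r deg [ -0.    0.  -10.1] rows 0.9
```

send_rows(increments=[{"dx":-0.9,"dy":0.55,"dz":1.3,"rx":0,"ry":0,"rz":-5,"hand":50},{"dx":-1.84,"dy":1.11,"dz":2.58,"rx":0,"ry":0,"rz":-10.1,"hand":50},{"dx":-1.84,"dy":1.11,"dz":2.58,"rx":0,"ry":0,"rz":-10.1,"hand":50},{"dx":-1.84,"dy":1.11,"dz":2.58,"rx":0,"ry":0,"rz":-10.1,"hand":50}])

```text
clock: 2.88
tool_pos: [489.2, -264.4, 60.9]
ee_rot: [2.439, 1.98, 0.0]
wrist_force: [0.8, 0.2, 0.3]
opening: 0.5
```

Run:
```python
from h import *
plan([488.7,-266.2,9.5],down(78.5))
f=grab_frame("wrist"); cv2.imwrite("pics/wrist2.png",f["image"][:,:,::-1]);pickle.dump(f,open("wrist2.pkl","wb"))
```

```text
from [ 489.2 -264.4   60.9] d cm [-0.18 -0.02  5.14] r deg [ 0.   0.  -0.4] rows 0.8
```

View pics/wrist2.png

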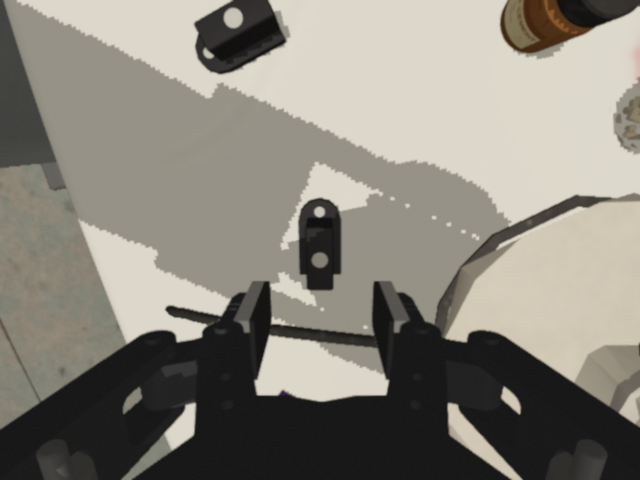

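Block B is centred between the pads at (320,245). Descend and grip.

send_rows(increments=[{"dx":-0.1,"dy":0,"dz":2,"rx":0,"ry":0,"rz":-0.4,"hand":50},{"dx":-0.18,"dy":0,"dz":4,"rx":0,"ry":0,"rz":-0.4,"hand":50},{"dx":-0.18,"dy":0,"dz":5,"rx":0,"ry":0,"rz":-0.4,"hand":50},{"dx":-0.18,"dy":0,"dz":5.1,"rx":0,"ry":0,"rz":-0.4,"hand":50}])

```text
clock: 3.42
tool_pos: [488.3, -264.6, 7.7]
ee_rot: [-2.427, -1.99, 0.001]
wrist_force: [0.5, 0.0, 0.7]
opening: 0.503
```

send_rows(increments=[{"dx":0,"dy":0,"dz":0,"rx":0,"ry":0,"rz":0,"hand":0},{"dx":0,"dy":0,"dz":0,"rx":0,"ry":0,"rz":0,"hand":0},{"dx":0,"dy":0,"dz":0,"rx":0,"ry":0,"rz":0,"hand":0},{"dx":0,"dy":0,"dz":0,"rx":0,"ry":0,"rz":0,"hand":0},{"dx":0,"dy":0,"dz":0,"rx":0,"ry":0,"rz":0,"hand":0}], grip_force=30)

```text
clock: 4.05
tool_pos: [489.8, -265.9, 10.3]
ee_rot: [2.429, 1.991, 0.001]
wrist_force: [0.1, -0.3, 4.0]
opening: 0.154
```

Run:
```python
from h import *
o=get_obs();print(o)
f=grab_frame("wrist"); cv2.imwrite("pics/wrist3.png",f["image"][:,:,::-1]);pickle.dump(f,open("wrist3.pkl","wb"))
```

```text
{'clock': 4.05, 'joint_positions': array([-6.30862383e-01,  1.37105234e-01,  1.92200824e+00,  5.50658010e-05,
        1.08108961e+00, -4.33478812e-01]), 'qd': array([-0.00093874,  0.00023767, -0.00020129,  0.00085539,  0.00060282,
        0.00049058]), 'tau': array([-5.47719095e-02, -3.47340596e+01, -2.88943595e+01, -2.80156994e-02,
       -1.32061800e-02,  4.13662883e-04]), 'tool_pos': array([ 489.83765361, -265.89206256,   10.25519126]), 'ee_rot': array([2.42850883e+00, 1.99087284e+00, 6.20500307e-04]), 'wrist_force': array([ 0.07676918, -0.29364043,  3.98874572]), 'ft_torque': array([ 0.06575957, -0.00495479,  0.02709282]), 'opening': 0.15373470913398654}
```

View pics/wrist3.png

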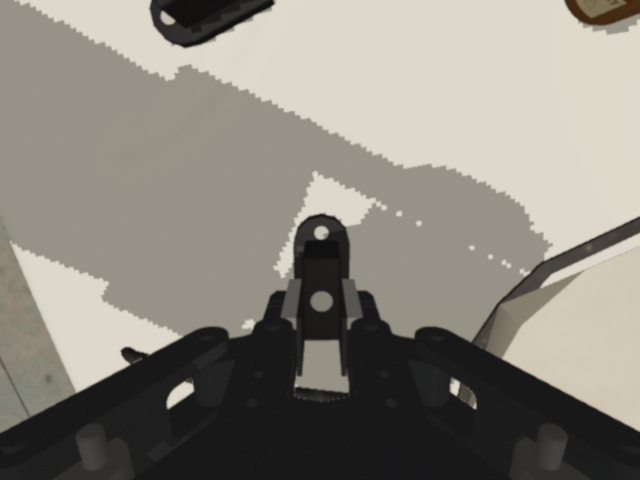

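```bash
cat >> h.py <<'E'
from scipy.spatial.transform import Slerp
class Rail:
    def __init__(s,o,slope,az):
        sl,a=np.radians([slope,az]); s.o=np.array(o,float)
        s.u=np.array([np.cos(sl)*np.cos(a),np.cos(sl)*np.sin(a),np.sin(sl)]); s.v=np.array([-np.sin(a),np.cos(a),0]); s.n=np.cross(s.u,s.v)
        s.M=np.c_[s.u,s.v,s.n]; s.R=R.from_matrix(np.c_[-s.u,s.v,-s.n])
    def w(s,p): return s.o+s.M@np.asarray(p,float)
    def l(s,P): return (np.asarray(P)-s.o)@s.M
rail=Rail([471,44.4,38],28.4,11.5)
E
python3 - <<'E'
from h import *
plan(rail.w([100,-90,80]),rail.R); print(rail.w([100,-90,80]))
E
```

```text
from [ 489.8 -265.9   10.2] d cm [ 23.69   0.18 -14.58] r deg [ -27.9  -18.4 -110.1] rows 10.8
[537.85597788 -33.84178881 155.93430674]
```

send_rows(increments=[{"dx":0,"dy":0,"dz":-1,"rx":0,"ry":0,"rz":0,"hand":0},{"dx":0,"dy":0,"dz":-4,"rx":0,"ry":0,"rz":0,"hand":0},{"dx":0,"dy":0,"dz":-8,"rx":0,"ry":0,"rz":0,"hand":0},{"dx":0,"dy":0,"dz":-12,"rx":0,"ry":0,"rz":0,"hand":0},{"dx":0,"dy":0,"dz":-12,"rx":0,"ry":0,"rz":0,"hand":0}])

```text
clock: 4.72
tool_pos: [491.4, -267.0, 134.2]
ee_rot: [2.424, 1.987, 0.003]
wrist_force: [0.1, -0.0, -0.5]
opening: 0.156
```

Run:
```python
from h import *
plan(rail.w([100,-90,80]),rail.R)
```

```text
from [ 491.4 -267.   134.2] d cm [23.77 -0.   -2.26] r deg [ -27.8  -18.  -110.1] rows 10.7
```

send_rows(increments=[{"dx":2.2,"dy":0,"dz":-0.2,"rx":-2.5,"ry":-1.6,"rz":-10,"hand":0},{"dx":4.3,"dy":0,"dz":-0.4,"rx":-5,"ry":-3.3,"rz":-20,"hand":0},{"dx":6.5,"dy":0,"dz":-0.6,"rx":-7.6,"ry":-4.9,"rz":-30,"hand":0},{"dx":8.6,"dy":0,"dz":-0.8,"rx":-10.1,"ry":-6.5,"rz":-40,"hand":0},{"dx":10.8,"dy":0,"dz":-1,"rx":-12.6,"ry":-8.2,"rz":-50,"hand":0}])

```text
clock: 5.35
tool_pos: [509.5, -158.3, 137.8]
ee_rot: [1.237, 2.612, 0.041]
wrist_force: [0.3, -0.6, -1.7]
opening: 0.155
```

Run:
```python
from h import *
plan(rail.w([100,-90,80]),rail.R)
```

```text
from [ 509.5 -158.3  137.8] d cm [ 7.42 10.34 -2.1 ] r deg [-15.  -10.4 -59.9] rows 5.9
```

send_rows(increments=[{"dx":1.2,"dy":1.7,"dz":-0.35,"rx":-2.5,"ry":-1.7,"rz":-10,"hand":0},{"dx":2.5,"dy":3.4,"dz":-0.7,"rx":-5,"ry":-3.5,"rz":-20,"hand":0},{"dx":3.7,"dy":5.2,"dz":-1,"rx":-7.5,"ry":-5.2,"rz":-30,"hand":0},{"dx":4.9,"dy":6.9,"dz":-1.4,"rx":-10,"ry":-6.9,"rz":-40,"hand":0},{"dx":6.2,"dy":8.6,"dz":-1.8,"rx":-12.5,"ry":-8.7,"rz":-50,"hand":0}])

```text
clock: 5.98
tool_pos: [533.3, -54.8, 153.3]
ee_rot: [-0.024, 2.679, 0.063]
wrist_force: [-0.6, 0.3, -1.1]
opening: 0.156
```

Run:
```python
from h import *
plan(rail.w([100,-90,80]),rail.R)
```

```text
from [533.3 -54.8 153.3] d cm [-0.54  2.09  0.07] r deg [-2.5 -1.7 -9.9] rows 1.0
```

send_rows(increments=[{"dx":-0.3,"dy":1,"dz":0,"rx":-1.2,"ry":-0.8,"rz":-5,"hand":0},{"dx":-0.5,"dy":2.1,"dz":0,"rx":-2.5,"ry":-1.7,"rz":-9.9,"hand":0},{"dx":-0.5,"dy":2.1,"dz":0,"rx":-2.5,"ry":-1.7,"rz":-9.9,"hand":0},{"dx":-0.5,"dy":2.1,"dz":0,"rx":-2.5,"ry":-1.7,"rz":-9.9,"hand":0}])

```text
clock: 6.48
tool_pos: [537.8, -35.0, 157.2]
ee_rot: [-0.256, 2.635, 0.065]
wrist_force: [0.1, -0.0, 0.1]
opening: 0.157
```

Run:
```python
from h import *
plan(rail.w([100,-90,80]),rail.R); print(get_obs()["joint_positions"])
f=grab_frame("wrist"); cv2.imwrite("pics/wrist4.png",f["image"][:,:,::-1]);pickle.dump(f,open("wrist4.pkl","wb"))
```

```text
from [537.8 -35.  157.2] d cm [0.04 0.11 0.13] r deg [-0.2 -0.  -0.4] rows 0.0
[-0.32898712 -0.40805431  2.19845529  0.29993361  0.93540874 -2.22138567]
```

View pics/wrist4.png

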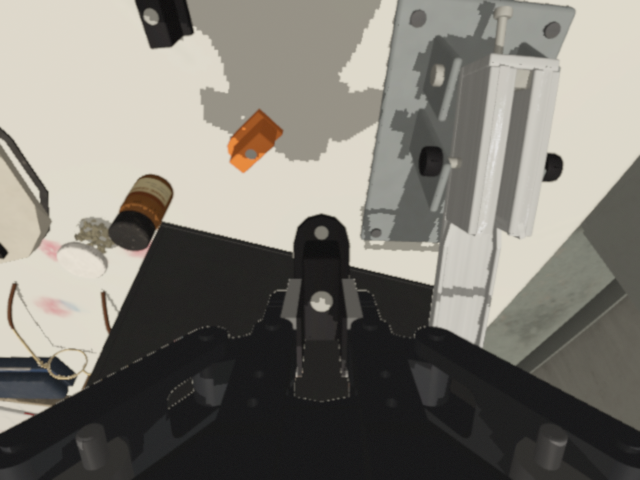

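```bash
cat > fitrail.py <<'E'
from h import *
def fit(f,rl,box):
    uv,P=cloud(f,*box); 
    for it in range(4):
        L=rl.l(P)
        m=(L[:,0]>92)&(L[:,0]<175)&(abs(L[:,1])<11)&(abs(L[:,2])<9)
        # robust plane z=a x+b y+c in local
        w=m.copy()
        for _ in range(6):
            A=np.c_[L[:,:2],np.ones(len(L))]; x=np.linalg.lstsq(A[w],L[w,2],rcond=None)[0]; r=L[:,2]-A@x; w=m&(abs(r)<1.5)
        print("floor n",w.sum(),"dslope",np.degrees(np.arctan(x[0])).round(2),"roll",np.degrees(np.arctan(x[1])).round(2),"c",x[2].round(2),"rms",r[w].std().round(2), "xr",L[w,0].min().round(),L[w,0].max().round())
        c=x[2]; ds=np.degrees(np.arctan(x[0]))
        rl=Rail(rl.o+c*rl.n, rl.slope+ds if hasattr(rl,'slope') else 28.4+ds, getattr(rl,'az',11.5)); rl.slope=np.degrees(np.arcsin(rl.u[2])); rl.az=np.degrees(np.arctan2(rl.u[1],rl.u[0]))
        # lateral: tube outer roof edges z in 31..38
        L=rl.l(P); m=(L[:,0]>8)&(L[:,0]<78)&(L[:,2]>33)&(L[:,2]<39)&(abs(L[:,1])<26)
        xs=[];lo=[];hi=[]
        for x0 in range(10,78,4):
            k=m&(abs(L[:,0]-x0)<2)
            if k.sum()>15: xs.append(x0);lo.append(L[k,1].min());hi.append(L[k,1].max())
        xs=np.array(xs);lo=np.array(lo);hi=np.array(hi)
        print(" roof z",np.median(L[m,2]).round(2),"width",np.median(hi-lo).round(1),"lo",np.polyfit(xs,lo,1).round(3),"hi",np.polyfit(xs,hi,1).round(3),"lo,hi med",np.median(lo).round(2),np.median(hi).round(2))
        mid=np.polyfit(xs,(lo+hi)/2,1)
        # ends of roof along x
        ends=[];beg=[]
        for y0 in list(range(-15,-5,2))+list(range(7,17,2)):
            k=(abs(L[:,1]-y0)<1)&(L[:,2]>33)&(L[:,2]<39)&(L[:,0]>-20)&(L[:,0]<110)
            if k.sum()>20: ends.append(L[k,0].max()); beg.append(L[k,0].min())
        print(" roof ends x",np.round(ends,1),"beg",np.round(beg,1))
        az=rl.az+np.degrees(np.arctan(mid[0]));
        s=rl.slope; o=rl.w([0,mid[1],0]); o=o+rl.u*(np.median(ends)-84)
        rl=Rail(o,s,az); rl.slope=s; rl.az=az
        print(" ->o",o.round(2),"slope",round(s,2),"az",round(az,2))
    return rl
E
python3 - <<'E'
from fitrail import *
f=pickle.load(open("wrist4.pkl","rb")); rl=fit(f,rail,(400,30,580,330))
pts=rl.w([0,0,0]),rl.w([84,0,0]),rl.w([84,13,0]),rl.w([84,-13,0]),rl.w([84,18,36]),rl.w([84,-18,36]),rl.w([0,18,36]),rl.w([0,-18,36]),rl.w([150,15.5,6]),rl.w([150,-15.5,6])
im=f["image"][:,:,::-1].copy()
for p in proj(f,pts): cv2.circle(im,tuple(int(round(a)) for a in p),2,(0,0,255),-1)
cv2.imwrite("pics/w4r.png",cv2.resize(im[0:340,380:600],None,fx=1.7,fy=1.7))
E
```

```text
floor n 3046 dslope -0.05 roll -1.58 c 1.49 rms 0.58 xr 92.0 161.0
 roof z 35.7 width 36.6 lo [ -0.047 -11.888] hi [-0.05  24.836] lo,hi med -13.77 22.75
 roof ends x [83.3 83.7 85.  85.4 83.8 84.3 84.9 84.5 86.7 86.9] beg [37.6 -0.1 -5.5 -5.6 -5.6 -5.  -4.6 -4.7 -4.8 -4.7]
 ->o [469.61  50.72  39.64] slope 28.35 az 8.72
floor n 3038 dslope 0.02 roll -0.24 c -0.14 rms 0.58 xr 92.0 161.0
 roof z 35.79 width 36.6 lo [-3.0000e-03 -1.9183e+01] hi [-9.0000e-03  1.7592e+01] lo,hi med -19.33 17.19
 roof ends x [84.8 85.3 84.2 83.5 83.6 83.6 85.6 85.8 85.2 83.5] beg [-5.4 -5.8 -5.5 -5.5 -5.6 -5.8 -5.5 -5.7 -5.2 -5.5]
 ->o [470.24  50.02  39.75] slope 28.37 az 8.38
floor n 3027 dslope -0.03 roll 0.01 c 0.05 rms 0.58 xr 92.0 160.0
 roof z 35.76 width 36.6 lo [ 2.0000e-03 -1.8509e+01] hi [-3.0000e-03  1.8221e+01] lo,hi med -18.38 18.09
 roof ends x [84.1 84.7 84.8 83.2 83.1 83.5 83.  85.2 84.8 84.6] beg [-6.  -5.6 -6.2 -5.9 -6.  -6.3 -6.1 -6.2 -6.2 -6.1]
 ->o [470.52  49.91  39.96] slope 28.35 az 8.37
floor n 3018 dslope 0.0 roll 0.02 c -0.0 rms 0.58 xr 92.0 160.0
 roof z 35.77 width 36.5 lo [ 2.0000e-03 -1.8334e+01] hi [-1.0000e-03  1.8302e+01] lo,hi med -18.21 18.24
 roof ends x [83.3 84.4 84.5 82.9 82.8 83.2 82.6 84.9 84.4 84.2] beg [-6.3 -5.9 -6.6 -6.3 -6.3 -6.6 -6.4 -6.6 -6.5 -6.4]
 ->o [470.31  49.86  39.84] slope 28.35 az 8.41
```

View pics/w4r.png

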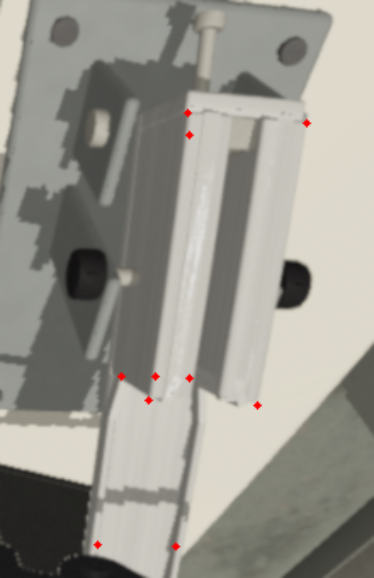

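Rail fit overlays well (tube corners at e.g. (149,400),(257,405) in the crop). Now the held block's pose in the tool frame.

```bash
cat >> h.py <<'E'
rail=Rail([470.3,49.9,39.8],28.35,8.4)
def held(f,o=None,box=(285,205,360,345)):
    # block in hand -> tool frame using camera-in-tool pose
    o=o or get_obs(); R0=R.from_rotvec(o["ee_rot"])
    uv,P=cloud(f,*box); im=f["image"][uv[:,1],uv[:,0]].max(1); L=R0.inv().apply(P-o["tool_pos"]); 
    return uv,L,im
E
python3 - <<'E'
from h import *
f=pickle.load(open("wrist4.pkl","rb")); uv,L,im=held(f)
m=(abs(L[:,1])<15)&(L[:,0]>-5)&(L[:,0]<60)&(abs(L[:,2])<40)
H,e=np.histogram(L[m,2],bins=np.arange(-40,25,2)); print(dict(zip(e[:-1],H)))
for n,a,b in [("top",-25,-16),("flange",-2,6)]:
    k=m&(L[:,2]>a)&(L[:,2]<b)
    print(n,k.sum(),np.median(L[k,2]).round(2),"x",L[k,0].min().round(1),L[k,0].max().round(1),"y",np.percentile(L[k,1],[1,50,99]).round(1))
    # y edges vs x for flange
k=m&(L[:,2]>-2)&(L[:,2]<6)
for x0 in range(10,44,4):
    q=k&(abs(L[:,0]-x0)<2)
    if q.sum()>5: print(x0,L[q,1].min().round(1),L[q,1].max().round(1),np.median(L[q,2]).round(1))
E
```

```text
{np.int64(-40): np.int64(35), np.int64(-38): np.int64(352), np.int64(-36): np.int64(210), np.int64(-34): np.int64(100), np.int64(-32): np.int64(127), np.int64(-30): np.int64(143), np.int64(-28): np.int64(97), np.int64(-26): np.int64(118), np.int64(-24): np.int64(125), np.int64(-22): np.int64(236), np.int64(-20): np.int64(2700), np.int64(-18): np.int64(284), np.int64(-16): np.int64(137), np.int64(-14): np.int64(122), np.int64(-12): np.int64(131), np.int64(-10): np.int64(114), np.int64(-8): np.int64(109), np.int64(-6): np.int64(111), np.int64(-4): np.int64(68), np.int64(-2): np.int64(51), np.int64(0): np.int64(37), np.int64(2): np.int64(878), np.int64(4): np.int64(932), np.int64(6): np.int64(48), np.int64(8): np.int64(40), np.int64(10): np.int64(11), np.int64(12): np.int64(0), np.int64(14): np.int64(0), np.int64(16): np.int64(0), np.int64(18): np.int64(0), np.int64(20): np.int64(0), np.int64(22): np.int64(0)}
top 3408 -19.05 x -5.0 26.3 y [-13.3  -1.6  10.7]
flange 1898 3.99 x 8.2 35.7 y [-13.1  -1.6  10.2]
10 -13.2 10.4 4.1
14 -13.1 10.3 4.2
18 -13.5 10.3 3.9
22 -13.4 10.2 4.1
26 -12.9 10.1 3.8
30 -12.0 9.2 4.0
34 -9.4 6.3 4.2
```

```bash
cat >> h.py <<'E'
def rp(p): plan(rail.w(p),rail.R,f"rail now {rail.l(get_obs()['tool_pos']).round(1)} F {rail.M.T@get_obs()['wrist_force']}")
E
python3 - <<'E'
from h import *
rp([126,1.5,50])
E
```

```text
rail now [103.9 -94.   77.7] F [-0.47047615 -0.30965702 -0.35255503] from [538.  -35.1 157.5] d cm [-2.6   9.38  2.99] r deg [1.3 0.1 2.4] rows 1.6
```

send_rows(increments=[{"dx":-0.7,"dy":2.3,"dz":0.5,"rx":0.3,"ry":0,"rz":0.6,"hand":0},{"dx":-1.4,"dy":4.6,"dz":1,"rx":0.6,"ry":0,"rz":1.2,"hand":0},{"dx":-2.6,"dy":7,"dz":1.5,"rx":1,"ry":0.1,"rz":1.8,"hand":0},{"dx":-2.6,"dy":9.4,"dz":2.3,"rx":1.3,"ry":0.1,"rz":2.4,"hand":0},{"dx":-2.6,"dy":9.4,"dz":3,"rx":1.3,"ry":0.1,"rz":2.4,"hand":0}], grip_force=25)

```text
clock: 7.15
tool_pos: [556.4, 65.6, 143.7]
ee_rot: [-0.198, 2.64, 0.049]
wrist_force: [-1.0, -0.3, -0.6]
opening: 0.155
```

send_rows(increments=[{"dx":0,"dy":0,"dz":0,"rx":0,"ry":0,"rz":0,"hand":0},{"dx":0,"dy":0,"dz":0,"rx":0,"ry":0,"rz":0,"hand":0}])

```text
clock: 7.4
tool_pos: [556.8, 63.6, 144.2]
ee_rot: [-0.193, 2.64, 0.048]
wrist_force: [-0.2, -0.1, -0.8]
opening: 0.156
```

Run:
```python
from h import *
rp([126,1.5,22])
f=grab_frame("wrist"); cv2.imwrite("pics/wrist5.png",f["image"][:,:,::-1]);pickle.dump((f,get_obs()),open("wrist5.pkl","wb"))
o=get_obs()
uv,L,im=held(f,o)
m=(abs(L[:,1])<15)&(L[:,0]>-5)&(L[:,0]<60)&(abs(L[:,2])<40)
k=m&(L[:,2]>0)&(L[:,2]<6); print(L[k].min(0),L[k].max(0),np.median(L[k],0))
```

```text
rail now [126.6   0.9  50.3] F [-0.5470911  -0.06695722 -0.65534723] from [556.8  63.6 144.2] d cm [0.06 0.06 2.83] r deg [-0.  0. -0.] rows 0.5
[  7.98523526 -13.57536761   0.01380126] [35.7864514  10.29431097  5.98318568] [26.22032416 -1.27312624  4.05162195]
```

View pics/wrist5.png

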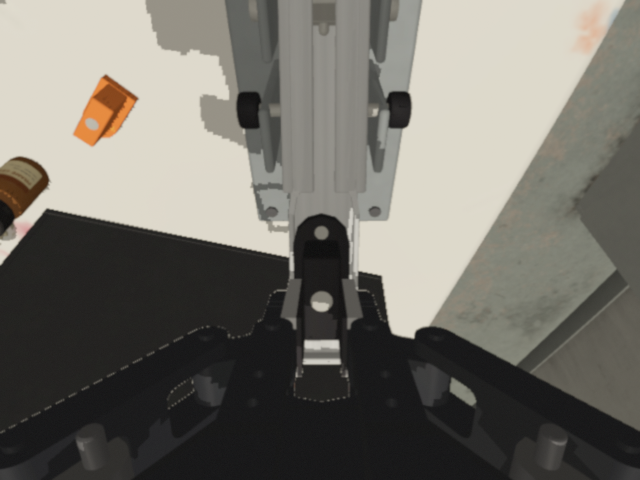

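Block is over the tray, centred on the tube (slit at col 324, nose at 321). Refit the rail laterally from here, then lower.

Run:
```python
from h import *
f,o=pickle.load(open("wrist5.pkl","rb"))
uv,P=cloud(f,240,20,410,225); L=rail.l(P); m=(L[:,2]>33)&(L[:,2]<39)&(abs(L[:,1])<24)
for x0 in range(15,84,10):
    k=m&(abs(L[:,0]-x0)<3); y=L[k,1]; inn=y[(abs(y)<12)]; 
    h=np.sort(y); g=np.diff(h); i=g[(h[:-1]>-8)&(h[:-1]<8)].argmax() if k.sum()>30 else None
    print(x0,h[0].round(1),h[-1].round(1),"z",np.median(L[k,2]).round(2))
```

```text
15 -17.3 18.2 z 35.86
25 -18.0 18.5 z 35.87
35 -17.7 18.3 z 35.94
45 -17.6 18.1 z 35.86
55 -17.4 18.0 z 35.93
65 -17.6 18.6 z 35.9
75 -17.6 18.6 z 35.92
```

send_rows(increments=[{"dx":0,"dy":0.1,"dz":1,"rx":0,"ry":0,"rz":0,"hand":0},{"dx":0,"dy":0.1,"dz":2,"rx":0,"ry":0,"rz":0,"hand":0},{"dx":0,"dy":0.1,"dz":3,"rx":0,"ry":0,"rz":0,"hand":0},{"dx":0,"dy":0.1,"dz":3.5,"rx":0,"ry":0,"rz":0,"hand":0},{"dx":0,"dy":0.1,"dz":3.6,"rx":0,"ry":0,"rz":0,"hand":0}])

```text
clock: 8.07
tool_pos: [573.2, 68.1, 111.7]
ee_rot: [-0.195, 2.641, 0.049]
wrist_force: [0.0, 0.3, -0.5]
opening: 0.154
```

send_rows(increments=[{"dx":0,"dy":0,"dz":0,"rx":0,"ry":0,"rz":0,"hand":0}])

```text
clock: 8.2
tool_pos: [573.5, 68.0, 112.6]
ee_rot: [-0.195, 2.64, 0.049]
wrist_force: [0.6, 0.1, -0.8]
opening: 0.154
```

Run:
```python
from h import *
rp([126,1.9,11])
f=grab_frame("wrist"); cv2.imwrite("pics/wrist6.png",f["image"][100:400,200:460,::-1].repeat(2,0).repeat(2,1));pickle.dump((f,get_obs()),open("wrist6.pkl","wb"))
s=grab_frame("side"); cv2.imwrite("pics/side6.png",cv2.resize(s["image"][230:400,205:365,::-1],None,fx=3.5,fy=3.5,interpolation=cv2.INTER_CUBIC))
```

```text
rail now [126.7   2.9  14.4] F [ 0.13613972 -0.00767932 -0.94655924] from [573.5  68.  112.6] d cm [ 0.07 -0.1   0.34] r deg [0.  0.  0.1] rows 0.1
```

View pics/wrist6.png

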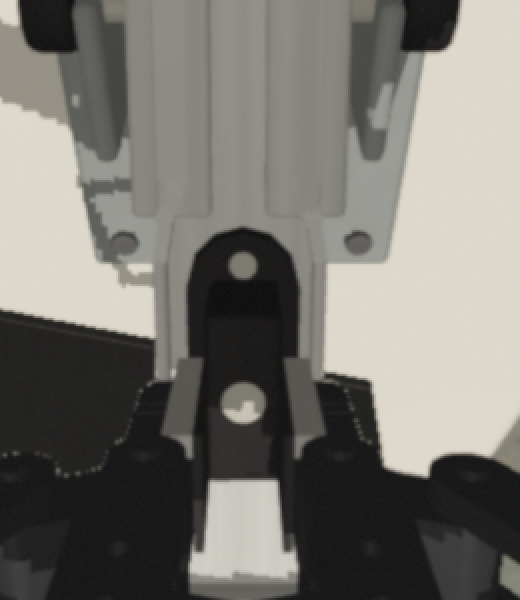

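View pics/side6.png

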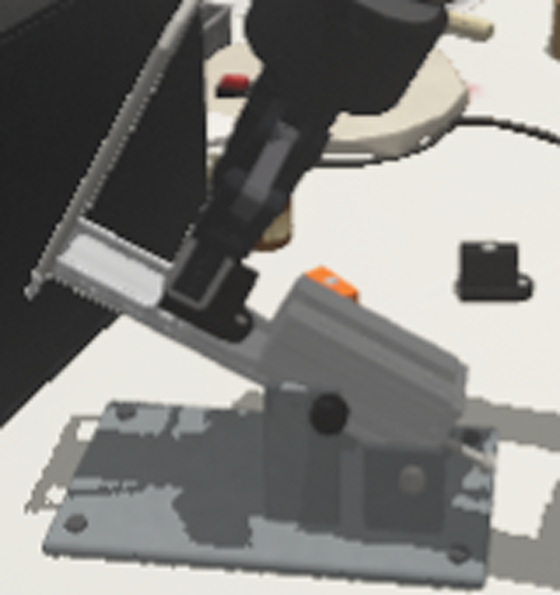

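```bash
cat >> h.py <<'E'
def chk(f,o=None):
    uv,P=cloud(f,230,20,420,340); L=rail.l(P)
    r=(L[:,2]>33)&(L[:,2]<39)&(abs(L[:,1])<24)&(L[:,0]>20)&(L[:,0]<80)
    ym=(np.mean([L[r&(abs(L[:,0]-x)<3),1].min() for x in range(25,80,6)])+np.mean([L[r&(abs(L[:,0]-x)<3),1].max() for x in range(25,80,6)]))/2
    xe=L[r|((L[:,2]>33)&(L[:,2]<39)&(abs(L[:,1])<17)&(L[:,0]<95)),0].max()
    im=f["image"][uv[:,1],uv[:,0]].max(1)
    b=(im<70)&(abs(L[:,1])<18)&(L[:,0]>60)&(L[:,0]<135)&(L[:,2]>2)&(L[:,2]<14)
    nose=L[b,0].min() if b.any() else None
    print("rail ymid",ym.round(2),"roof end",xe.round(1))
    if b.sum()>50:
        z=np.median(L[b,2]); b&=abs(L[:,2]-z)<3; nose=L[b,0].min()
        print("flange z",z.round(2),"nose x",nose.round(1))
        for x in range(int(nose)+10,int(nose)+30,4):
            k=b&(abs(L[:,0]-x)<2)
            if k.sum()>5: print("  x",x,"y",L[k,1].min().round(1),L[k,1].max().round(1),"mid",((L[k,1].min()+L[k,1].max())/2).round(2))
E
python3 - <<'E'
from h import *
f,o=pickle.load(open("wrist6.pkl","rb")); chk(f)
E
```

```text
rail ymid 0.38 roof end 85.0
flange z 10.37 nose x 91.1
  x 101 y -10.1 12.3 mid 1.11
  x 105 y -10.2 12.9 mid 1.34
  x 109 y -10.3 12.6 mid 1.12
  x 113 y -10.4 12.6 mid 1.13
  x 117 y -10.5 12.8 mid 1.16
```

send_rows(increments=[{"dx":0,"dy":-0.08,"dz":0.1,"rx":0,"ry":0,"rz":0,"hand":0},{"dx":0,"dy":-0.08,"dz":0.2,"rx":0,"ry":0,"rz":0,"hand":0},{"dx":0,"dy":-0.08,"dz":0.28,"rx":0,"ry":0,"rz":0,"hand":0},{"dx":0,"dy":-0.08,"dz":0.28,"rx":0,"ry":0,"rz":0,"hand":0}], grip_force=20)

```text
clock: 8.8
tool_pos: [574.7, 67.4, 109.9]
ee_rot: [-0.195, 2.64, 0.049]
wrist_force: [-0.1, -0.2, -0.2]
opening: 0.158
```

send_rows(increments=[{"dx":0,"dy":0,"dz":0.05,"rx":0,"ry":0,"rz":0,"hand":0},{"dx":0,"dy":0,"dz":0.05,"rx":0,"ry":0,"rz":0,"hand":0}])

```text
clock: 9.05
tool_pos: [575.0, 67.4, 109.6]
ee_rot: [-0.195, 2.64, 0.049]
wrist_force: [-0.3, -0.6, -0.6]
opening: 0.151
```

Run:
```python
from h import *
rp([126,1.9,11])
f=grab_frame("wrist");chk(f)
```

```text
rail now [126.6   2.   11. ] F [-0.6055741  -0.57833262 -0.33109967] from [575.   67.4 109.6] d cm [ 0.06 -0.01 -0.  ] r deg [-0.  0.  0.] rows 0.0
rail ymid 0.38 roof end 84.9
flange z 7.12 nose x 91.1
  x 101 y -11.0 11.6 mid 0.29
  x 105 y -11.1 12.0 mid 0.49
  x 109 y -11.2 11.8 mid 0.28
  x 113 y -11.2 11.8 mid 0.29
  x 117 y -11.3 11.9 mid 0.3
```

send_rows(increments=[{"dx":0.3,"dy":0,"dz":0.02,"rx":0,"ry":0,"rz":0,"hand":0},{"dx":0.6,"dy":0,"dz":0.02,"rx":0,"ry":0,"rz":0,"hand":0},{"dx":0.9,"dy":0,"dz":0.02,"rx":0,"ry":0,"rz":0,"hand":0},{"dx":1.2,"dy":0,"dz":0.02,"rx":0,"ry":0,"rz":0,"hand":0}])

```text
clock: 9.6
tool_pos: [564.7, 65.8, 103.9]
ee_rot: [-0.195, 2.639, 0.049]
wrist_force: [-0.1, -0.8, 1.1]
opening: 0.151
```

Run:
```python
from h import *
rp([126,1.9,11])
f=grab_frame("wrist");chk(f)
cv2.imwrite("pics/wrist7.png",f["image"][100:400,200:460,::-1].repeat(2,0).repeat(2,1))
```

```text
rail now [114.6   2.   11. ] F [ 0.33347481 -0.75252888  1.03467312] from [564.7  65.8 103.9] d cm [-1.14 -0.01 -0.  ] r deg [-0.   0.1  0. ] rows 0.2
rail ymid 0.39 roof end 84.8
flange z 7.05 nose x 79.1
  x 89 y -4.7 5.7 mid 0.46
  x 93 y -11.1 12.0 mid 0.43
  x 97 y -11.2 11.7 mid 0.26
  x 101 y -11.3 11.7 mid 0.2
  x 105 y -11.3 11.9 mid 0.28
```

View pics/wrist7.png

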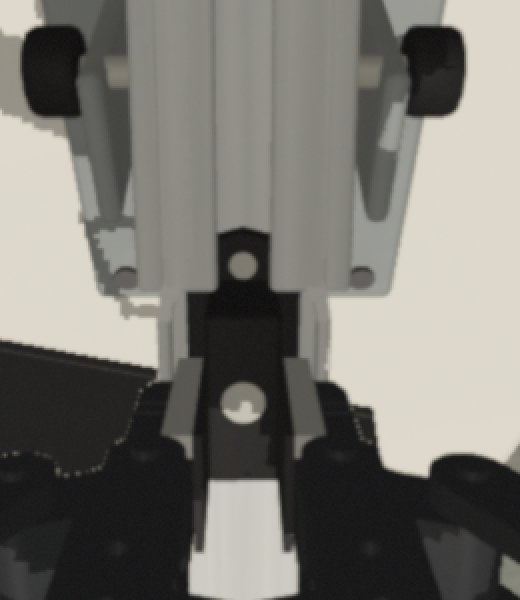

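send_rows(increments=[{"dx":0.3,"dy":0,"dz":0,"rx":0,"ry":0,"rz":0,"hand":0},{"dx":0.6,"dy":0,"dz":0,"rx":0,"ry":0,"rz":0,"hand":0},{"dx":0.9,"dy":0,"dz":0,"rx":0,"ry":0,"rz":0,"hand":0},{"dx":1.2,"dy":0,"dz":0,"rx":0,"ry":0,"rz":0,"hand":0},{"dx":1.4,"dy":0,"dz":0,"rx":0,"ry":0,"rz":0,"hand":0}])

```text
clock: 10.28
tool_pos: [552.5, 64.0, 97.2]
ee_rot: [-0.195, 2.639, 0.049]
wrist_force: [-0.5, -0.3, 3.9]
opening: 0.162
```

Run:
```python
from h import *
rp([126,1.9,11])
f=grab_frame("wrist");chk(f)
cv2.imwrite("pics/wrist8.png",f["image"][100:400,200:460,::-1].repeat(2,0).repeat(2,1))
```

```text
rail now [100.7   1.9  10.9] F [ 1.34171147 -0.21218549  3.71208782] from [552.5  64.   97.2] d cm [-2.53 -0.01 -0.  ] r deg [-0.   0.1  0. ] rows 0.4
rail ymid 0.43 roof end 94.7
flange z 6.99 nose x 65.0
  x 75 y -4.8 5.7 mid 0.46
```

View pics/wrist8.png

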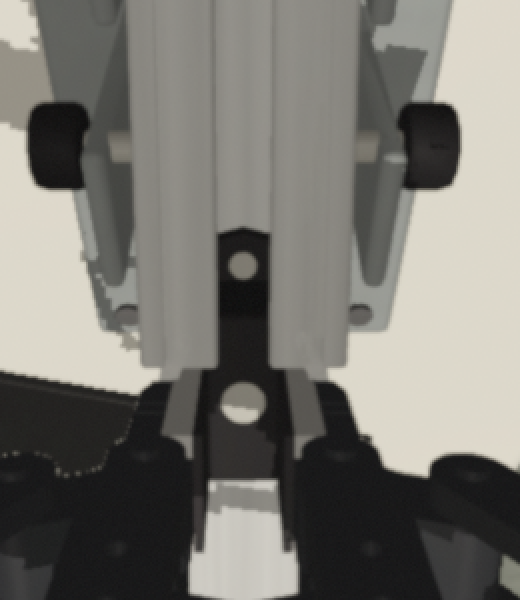

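Block B is in the tube (nose ≈ x=65, pads just short of the mouth). Release gently.

send_rows(increments=[{"dx":0,"dy":0,"dz":0,"rx":0,"ry":0,"rz":0,"hand":25},{"dx":0,"dy":0,"dz":0,"rx":0,"ry":0,"rz":0,"hand":35},{"dx":0,"dy":0,"dz":0,"rx":0,"ry":0,"rz":0,"hand":40},{"dx":0,"dy":0,"dz":0,"rx":0,"ry":0,"rz":0,"hand":40}])

```text
clock: 10.82
tool_pos: [552.3, 64.1, 96.8]
ee_rot: [-0.195, 2.64, 0.049]
wrist_force: [0.2, -0.7, 0.8]
opening: 0.397
```

Run:
```python
from h import *
rp([126,1.9,11])
f=grab_frame("wrist");chk(f)
cv2.imwrite("pics/wrist9.png",f["image"][100:400,200:460,::-1].repeat(2,0).repeat(2,1))
```

```text
rail now [100.3   2.   10.6] F [ 0.4234574  -0.73577573  0.68277041] from [552.3  64.1  96.8] d cm [-2.57 -0.02 -0.04] r deg [0. 0. 0.] rows 0.4
rail ymid 0.4 roof end 95.0
```

View pics/wrist9.png

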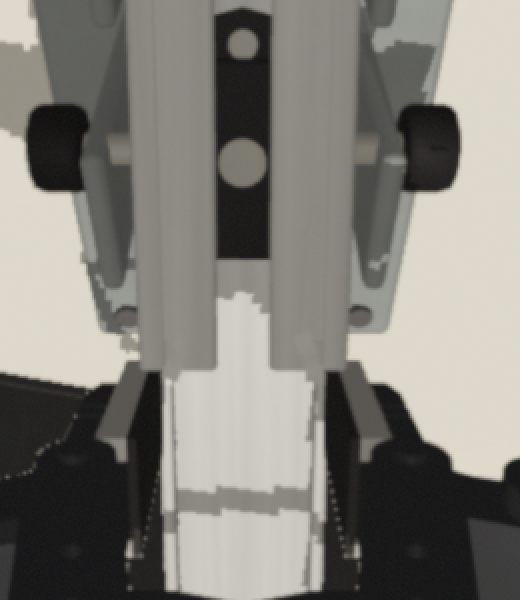

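Block B slid down in the tube (tail now ~22 mm inside the mouth). Retreat and fetch block A.

send_rows(increments=[{"dx":0,"dy":0,"dz":-1,"rx":0,"ry":0,"rz":0,"hand":50},{"dx":0,"dy":0,"dz":-4,"rx":0,"ry":0,"rz":0,"hand":50},{"dx":0,"dy":0,"dz":-8,"rx":0,"ry":0,"rz":0,"hand":50},{"dx":0,"dy":-5,"dz":-10,"rx":0,"ry":0,"rz":0,"hand":50},{"dx":0,"dy":-10,"dz":-10,"rx":0,"ry":0,"rz":0,"hand":50}])

```text
clock: 11.5
tool_pos: [521.1, -42.7, 189.2]
ee_rot: [-0.198, 2.633, 0.046]
wrist_force: [-0.0, 0.8, 0.4]
opening: 0.497
```

Run:
```python
from h import *
plan([486.2,-142.3,65],down(194.5)); print(get_obs()["joint_positions"])
```

```text
from [521.1 -42.7 189.2] d cm [10.31 -9.28  8.55] r deg [-1.7 28.7 -5.8] rows 2.7
[-0.34800323 -0.50297293  2.2094489   0.27238263  1.00161444 -2.1659694 ]
```

send_rows(increments=[{"dx":2.6,"dy":-2.3,"dz":2.1,"rx":-0.4,"ry":7.2,"rz":-1.5,"hand":50},{"dx":5.2,"dy":-4.6,"dz":4.2,"rx":-0.9,"ry":14.4,"rz":-2.9,"hand":50},{"dx":7.7,"dy":-7,"dz":6.4,"rx":-1.3,"ry":21.5,"rz":-4.4,"hand":50},{"dx":10.3,"dy":-9.3,"dz":8.5,"rx":-1.7,"ry":28.7,"rz":-5.8,"hand":50},{"dx":10.3,"dy":-9.3,"dz":8.5,"rx":-1.7,"ry":28.7,"rz":-5.8,"hand":50}])

```text
clock: 12.12
tool_pos: [483.0, -141.2, 58.9]
ee_rot: [0.391, -3.106, -0.01]
wrist_force: [-0.8, 0.0, -1.0]
opening: 0.507
```

send_rows(increments=[{"dx":0,"dy":0,"dz":0,"rx":0,"ry":0,"rz":0,"hand":50}])

```text
clock: 12.25
tool_pos: [484.6, -141.0, 62.5]
ee_rot: [0.393, -3.113, -0.004]
wrist_force: [0.2, 1.4, 0.3]
opening: 0.5
```

Run:
```python
from h import *
plan([486.2,-142.3,10.5],down(194.5))
f=grab_frame("wrist"); cv2.imwrite("pics/wrist10.png",f["image"][:,:,::-1]);pickle.dump((f,get_obs()),open("wrist10.pkl","wb"))
blk(f,(270,150,380,330))
```

```text
from [ 484.6 -141.    62.5] d cm [-0.14 -0.18  5.2 ] r deg [ 0.2 -0.2 -0.1] rows 0.8
top 2213 z 29.9 c [ 477.5 -143.6] sz [36.  44.7] ang 14.2
flange 1461 z 6.8 c [ 471.8 -144. ] sz [43.8 23.9] ang 13.5
table -0.39
```

View pics/wrist10.png

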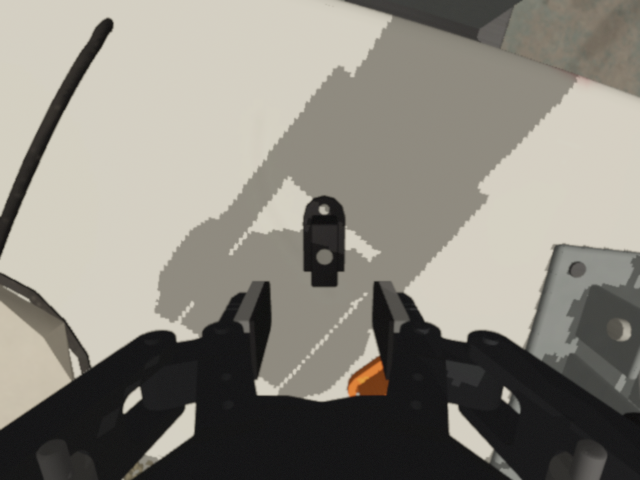

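Block A centred at (324,240) between pads. Descend and grip.

send_rows(increments=[{"dx":0,"dy":0.12,"dz":2,"rx":0,"ry":0,"rz":0,"hand":50},{"dx":0,"dy":0.12,"dz":4,"rx":0,"ry":0,"rz":0,"hand":50},{"dx":0,"dy":0.12,"dz":5,"rx":0,"ry":0,"rz":0,"hand":50},{"dx":0,"dy":0.12,"dz":5.1,"rx":0,"ry":0,"rz":0,"hand":50}])

```text
clock: 12.8
tool_pos: [483.5, -139.7, 10.9]
ee_rot: [0.394, -3.111, -0.004]
wrist_force: [0.6, -0.9, 1.1]
opening: 0.501
```

send_rows(increments=[{"dx":0,"dy":0,"dz":0,"rx":0,"ry":0,"rz":0,"hand":0},{"dx":0,"dy":0,"dz":0,"rx":0,"ry":0,"rz":0,"hand":0},{"dx":0,"dy":0,"dz":0,"rx":0,"ry":0,"rz":0,"hand":0},{"dx":0,"dy":0,"dz":0,"rx":0,"ry":0,"rz":0,"hand":0},{"dx":0,"dy":0,"dz":0,"rx":0,"ry":0,"rz":0,"hand":0}], grip_force=30)

```text
clock: 13.42
tool_pos: [484.5, -140.3, 11.6]
ee_rot: [0.394, -3.112, -0.003]
wrist_force: [-0.2, 0.6, 6.0]
opening: 0.154
```

send_rows(increments=[{"dx":0,"dy":0,"dz":-1,"rx":0,"ry":0,"rz":0,"hand":0},{"dx":0,"dy":0,"dz":-4,"rx":0,"ry":0,"rz":0,"hand":0},{"dx":0,"dy":0,"dz":-8,"rx":0,"ry":0,"rz":0,"hand":0},{"dx":0,"dy":0,"dz":-12,"rx":0,"ry":0,"rz":0,"hand":0},{"dx":0,"dy":0,"dz":-12,"rx":0,"ry":0,"rz":0,"hand":0}])

```text
clock: 14.05
tool_pos: [486.7, -141.3, 134.8]
ee_rot: [-0.394, 3.116, -0.002]
wrist_force: [1.0, -0.6, -0.1]
opening: 0.151
```

Run:
```python
from h import *
rp([115,-90,80]); o=get_obs()
f=grab_frame("wrist"); cv2.imwrite("pics/wrist11.png",f["image"][:,:,::-1])
uv,L,im=held(f,o)
m=(abs(L[:,1])<15)&(L[:,0]>-5)&(L[:,0]<60)&(abs(L[:,2])<40)
k=m&(L[:,2]>0)&(L[:,2]<6); print(L[k].min(0),L[k].max(0),np.median(L[k],0))
```

```text
rail now [  34.8 -191.5   89.2] F [ 0.68815991 -0.77530704 -0.53249701] from [ 486.7 -141.3  134.8] d cm [-8.52  9.31 -3.01] r deg [  1.4 -28.3   5.9] rows 2.7
[ 7.21096039e+00 -1.34145009e+01  8.83074476e-03] [34.91488883 10.42128068  5.99837954] [25.37560895 -1.25949047  5.16431913]
```

View pics/wrist11.png

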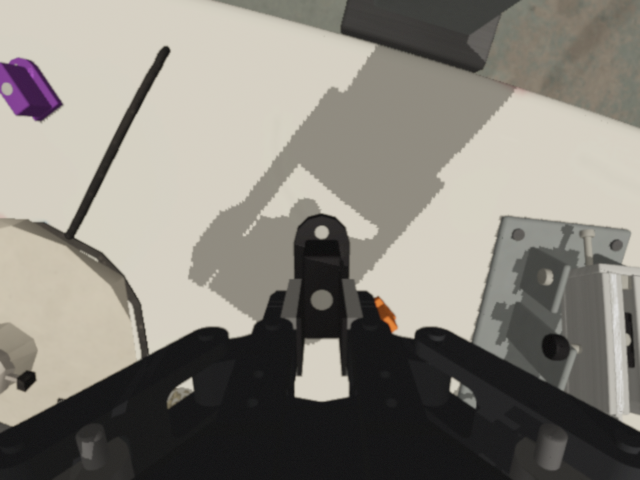

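send_rows(increments=[{"dx":-2.1,"dy":2.3,"dz":-0.8,"rx":0.3,"ry":-7.1,"rz":1.5,"hand":0},{"dx":-4.3,"dy":4.7,"dz":-1.5,"rx":0.7,"ry":-14.2,"rz":3,"hand":0},{"dx":-6.4,"dy":7,"dz":-2.3,"rx":1,"ry":-21.2,"rz":4.4,"hand":0},{"dx":-8.5,"dy":9.3,"dz":-3,"rx":1.4,"ry":-28.3,"rz":5.9,"hand":0},{"dx":-8.5,"dy":9.3,"dz":-3,"rx":1.4,"ry":-28.3,"rz":5.9,"hand":0}])

```text
clock: 14.72
tool_pos: [541.4, -27.5, 157.1]
ee_rot: [-0.196, 2.652, 0.057]
wrist_force: [0.5, -0.1, -0.5]
opening: 0.151
```

Run:
```python
from h import *
rp([126,2,52])
```

```text
rail now [107.7 -86.9  75.2] F [ 0.13603734 -0.13636997 -0.66511616] from [541.4 -27.5 157.1] d cm [-1.85  8.88  2.36] r deg [ 0.4 -0.7 -0. ] rows 1.5
```

send_rows(increments=[{"dx":-0.9,"dy":2.2,"dz":0,"rx":0.4,"ry":-0.7,"rz":0,"hand":0},{"dx":-1.8,"dy":4.4,"dz":0,"rx":0.4,"ry":-0.7,"rz":0,"hand":0},{"dx":-1.8,"dy":6.6,"dz":1,"rx":0.4,"ry":-0.7,"rz":0,"hand":0},{"dx":-1.8,"dy":8.9,"dz":2.3,"rx":0.4,"ry":-0.7,"rz":0,"hand":0},{"dx":-1.8,"dy":8.9,"dz":2.3,"rx":0.4,"ry":-0.7,"rz":0,"hand":0}])

```text
clock: 15.35
tool_pos: [555.7, 63.5, 146.0]
ee_rot: [-0.193, 2.641, 0.047]
wrist_force: [0.0, 0.9, -0.1]
opening: 0.156
```

send_rows(increments=[{"dx":0,"dy":0,"dz":0,"rx":0,"ry":0,"rz":0,"hand":0},{"dx":0,"dy":0,"dz":0,"rx":0,"ry":0,"rz":0,"hand":0}])

```text
clock: 15.6
tool_pos: [557.3, 62.0, 149.2]
ee_rot: [-0.189, 2.635, 0.046]
wrist_force: [-0.3, 1.4, -0.6]
opening: 0.155
```

Run:
```python
from h import *
rp([126,2,16])
f=grab_frame("wrist"); cv2.imwrite("pics/wrist12.png",f["image"][:,:,::-1]);chk(f)
```

```text
rail now [129.3  -0.8  54.5] F [-0.32345995  1.46203496 -0.48601617] from [557.3  62.  149.2] d cm [0.35 0.29 3.85] r deg [-0.2  0.3 -0.2] rows 0.6
rail ymid 0.36 roof end 85.0
```

View pics/wrist12.png

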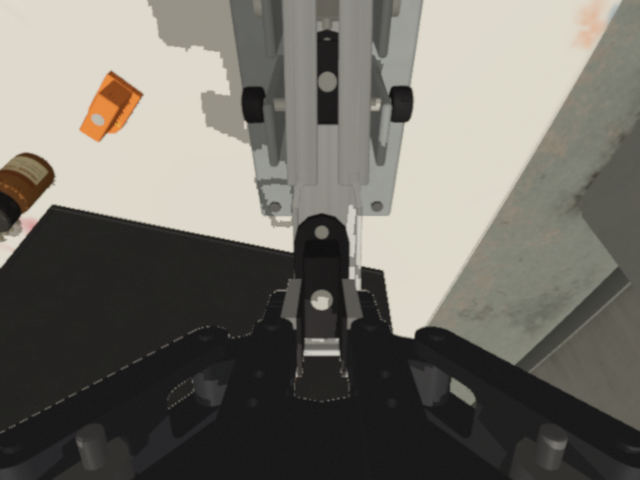

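send_rows(increments=[{"dx":0.1,"dy":0.25,"dz":1,"rx":-0.2,"ry":0.3,"rz":-0.2,"hand":0},{"dx":0.2,"dy":0.25,"dz":2,"rx":-0.2,"ry":0.3,"rz":-0.2,"hand":0},{"dx":0.2,"dy":0.25,"dz":3,"rx":-0.2,"ry":0.3,"rz":-0.2,"hand":0},{"dx":0.2,"dy":0.25,"dz":3.7,"rx":-0.2,"ry":0.3,"rz":-0.2,"hand":0},{"dx":0.2,"dy":0.25,"dz":3.85,"rx":-0.2,"ry":0.3,"rz":-0.2,"hand":0}], grip_force=20)

```text
clock: 16.27
tool_pos: [573.0, 67.9, 113.0]
ee_rot: [-0.196, 2.642, 0.05]
wrist_force: [-0.2, 0.1, -0.5]
opening: 0.155
```

send_rows(increments=[{"dx":0,"dy":0,"dz":0,"rx":0,"ry":0,"rz":0,"hand":0},{"dx":0,"dy":0,"dz":0,"rx":0,"ry":0,"rz":0,"hand":0}])

```text
clock: 16.52
tool_pos: [573.4, 67.8, 114.5]
ee_rot: [-0.196, 2.639, 0.049]
wrist_force: [0.3, -0.5, -0.9]
opening: 0.155
```

Run:
```python
from h import *
rp([126,2,12])
f=grab_frame("wrist"); chk(f)
```

```text
rail now [127.6   2.6  16.1] F [-0.25042162 -0.56095029 -0.87914058] from [573.4  67.8 114.5] d cm [ 0.16 -0.06  0.41] r deg [0.  0.1 0.1] rows 0.1
rail ymid 0.39 roof end 85.1
flange z 10.64 nose x 92.2
  x 102 y -10.4 12.2 mid 0.89
  x 106 y -10.6 12.4 mid 0.87
  x 110 y -10.6 12.4 mid 0.91
  x 114 y -10.7 12.5 mid 0.89
  x 118 y -10.4 12.6 mid 1.12
```

Shift −0.5 mm in y, lower 3.5 mm.

send_rows(increments=[{"dx":0,"dy":-0.05,"dz":0.1,"rx":0,"ry":0,"rz":0,"hand":0},{"dx":0,"dy":-0.05,"dz":0.2,"rx":0,"ry":0,"rz":0,"hand":0},{"dx":0,"dy":-0.05,"dz":0.3,"rx":0,"ry":0,"rz":0,"hand":0},{"dx":0,"dy":-0.05,"dz":0.36,"rx":0,"ry":0,"rz":0,"hand":0},{"dx":0,"dy":-0.05,"dz":0.36,"rx":0,"ry":0,"rz":0,"hand":0}])

```text
clock: 17.2
tool_pos: [574.9, 67.5, 111.0]
ee_rot: [-0.197, 2.641, 0.049]
wrist_force: [-3.5, -0.4, 1.8]
opening: 0.154
```

Run:
```python
from h import *
rp([126,2,12])
f=grab_frame("wrist"); chk(f)
```

```text
rail now [127.1   2.2  12.3] F [-2.23444352  0.1338687   3.19881737] from [574.9  67.5 111. ] d cm [ 0.11 -0.01  0.03] r deg [ 0.  -0.   0.1] rows 0.0
rail ymid 0.41 roof end 84.9
flange z 7.01 nose x 91.8
  x 101 y -11.0 11.8 mid 0.39
  x 105 y -11.1 11.8 mid 0.4
  x 109 y -11.1 11.9 mid 0.39
  x 113 y -11.3 12.0 mid 0.36
  x 117 y -10.8 12.1 mid 0.63
```

send_rows(increments=[{"dx":0.3,"dy":0,"dz":0,"rx":0,"ry":0,"rz":0,"hand":0},{"dx":0.6,"dy":0,"dz":0,"rx":0,"ry":0,"rz":0,"hand":0},{"dx":0.9,"dy":0,"dz":0,"rx":0,"ry":0,"rz":0,"hand":0},{"dx":1.2,"dy":0,"dz":0,"rx":0,"ry":0,"rz":0,"hand":0}])

```text
clock: 17.75
tool_pos: [564.7, 65.9, 105.5]
ee_rot: [-0.196, 2.639, 0.049]
wrist_force: [0.4, 0.1, 3.1]
opening: 0.155
```

send_rows(increments=[{"dx":0.3,"dy":0,"dz":0,"rx":0,"ry":0,"rz":0,"hand":0},{"dx":0.6,"dy":0,"dz":0,"rx":0,"ry":0,"rz":0,"hand":0},{"dx":0.9,"dy":0,"dz":0,"rx":0,"ry":0,"rz":0,"hand":0},{"dx":1.2,"dy":0,"dz":0,"rx":0,"ry":0,"rz":0,"hand":0},{"dx":1.4,"dy":0,"dz":0,"rx":0,"ry":0,"rz":0,"hand":0}])

```text
clock: 18.38
tool_pos: [552.4, 64.1, 98.7]
ee_rot: [-0.196, 2.64, 0.049]
wrist_force: [-0.1, 0.2, 4.6]
opening: 0.159
```

Run:
```python
from h import *
rp([126,2,12])
f=grab_frame("wrist"); chk(f)
cv2.imwrite("pics/wrist13.png",f["image"][100:400,200:460,::-1].repeat(2,0).repeat(2,1))
```

```text
rail now [101.3   2.1  12.3] F [2.13741805 0.17309749 4.10852327] from [552.4  64.1  98.7] d cm [-2.47 -0.01  0.03] r deg [0.  0.1 0.1] rows 0.4
rail ymid 0.41 roof end 95.0
flange z 7.07 nose x 65.8
  x 75 y -4.7 5.4 mid 0.31
```

View pics/wrist13.png

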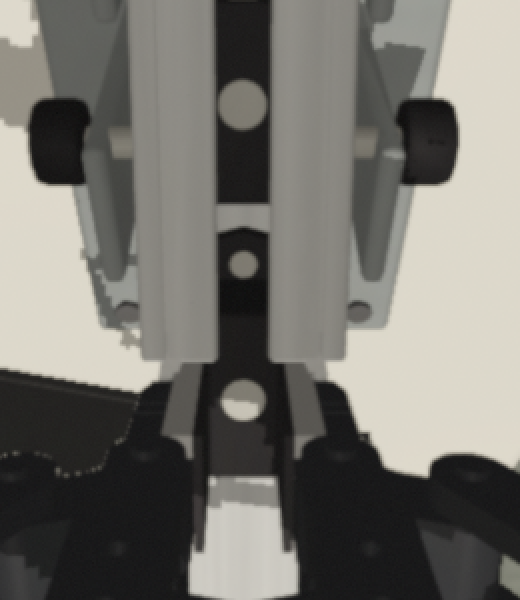

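send_rows(increments=[{"dx":0,"dy":0,"dz":0,"rx":0,"ry":0,"rz":0,"hand":25},{"dx":0,"dy":0,"dz":0,"rx":0,"ry":0,"rz":0,"hand":35},{"dx":0,"dy":0,"dz":0,"rx":0,"ry":0,"rz":0,"hand":40},{"dx":0,"dy":0,"dz":0,"rx":0,"ry":0,"rz":0,"hand":40},{"dx":0,"dy":0,"dz":0,"rx":0,"ry":0,"rz":0,"hand":40}])

```text
clock: 19.05
tool_pos: [552.3, 64.2, 98.3]
ee_rot: [-0.196, 2.64, 0.05]
wrist_force: [-0.8, -0.7, 0.1]
opening: 0.4
```

Run:
```python
from h import *
rp([126,2,12])
f=grab_frame("wrist"); pickle.dump(f,open("w14.pkl","wb"))
cv2.imwrite("pics/wrist14.png",f["image"][50:350,200:460,::-1].repeat(2,0).repeat(2,1))
```

```text
rail now [101.    2.2  12. ] F [-0.69777421 -0.61834115  0.52795735] from [552.3  64.2  98.3] d cm [-2.5  -0.02  0.  ] r deg [ 0.  -0.   0.1] rows 0.4
```

View pics/wrist14.png

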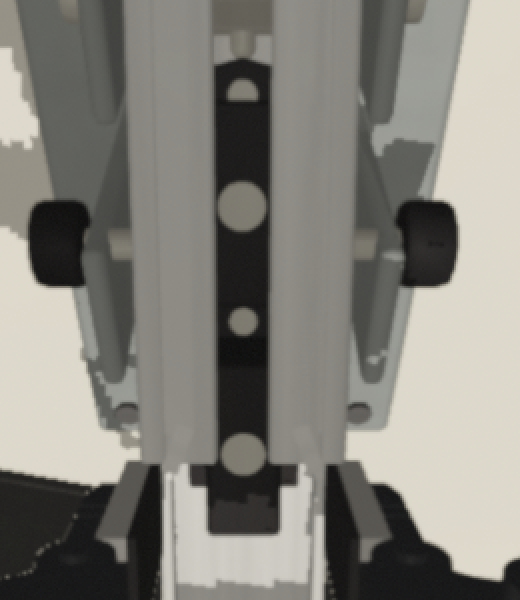

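A rests against B; the pin at (243,42) still stands between B's nose and the stop. Measure A's tail, then push with shut fingers.

```bash
cat >> h.py <<'E'
def tail(f):
    uv,P=cloud(f,280,20,365,345); L=rail.l(P); im=f["image"][uv[:,1],uv[:,0]].max(1)
    k=(abs(L[:,1]-.4)<5)&(im<80)&(L[:,2]>27)&(L[:,2]<33)&(L[:,0]>60)&(L[:,0]<125); print("A body top tail x",np.sort(L[k,0])[-5:].round(1),"z",np.median(L[k,2]).round(2),k.sum())
    k=(abs(L[:,1]-.4)<13)&(abs(L[:,1]-.4)>9)&(im<80)&(L[:,2]>4)&(L[:,2]<10)&(L[:,0]>80)&(L[:,0]<125); 
    if k.sum(): print("flange tail",np.sort(L[k,0])[-5:].round(1),np.median(L[k,2]).round(2))
    k=(abs(L[:,1]-.4)<3.5)&(im<90)&(L[:,2]>3)&(L[:,2]<12)&(L[:,0]<60); 
    if k.sum(): print("B nose x",np.sort(L[k,0])[:4].round(1),np.median(L[k,2]).round(2),k.sum())
E
python3 - <<'E'
from h import *
f=pickle.load(open("w14.pkl","rb")); tail(f)
E
```

```text
A body top tail x [99.5 99.5 99.6 99.7 99.8] z 30.01 1867
flange tail [ 99.6  99.7  99.9  99.9 100. ] 7.04
B nose x [12.7 12.8 12.9 12.9] 6.89 252
```

send_rows(increments=[{"dx":-0.6,"dy":-0.02,"dz":0,"rx":0,"ry":0,"rz":0,"hand":40},{"dx":-1.2,"dy":-0.02,"dz":0,"rx":0,"ry":0,"rz":0,"hand":40},{"dx":-1.8,"dy":-0.02,"dz":0,"rx":0,"ry":0,"rz":0,"hand":40},{"dx":-2.4,"dy":-0.02,"dz":0,"rx":0,"ry":0,"rz":0,"hand":40},{"dx":-2.4,"dy":-0.02,"dz":0,"rx":0,"ry":0,"rz":0,"hand":40}])

```text
clock: 19.73
tool_pos: [573.9, 67.1, 110.5]
ee_rot: [-0.196, 2.639, 0.049]
wrist_force: [0.0, -0.1, 0.6]
opening: 0.4
```

send_rows(increments=[{"dx":0,"dy":0,"dz":0,"rx":0,"ry":0,"rz":0,"hand":20},{"dx":0,"dy":0,"dz":0,"rx":0,"ry":0,"rz":0,"hand":0},{"dx":0,"dy":0,"dz":0,"rx":0,"ry":0,"rz":0,"hand":0},{"dx":0,"dy":0,"dz":0,"rx":0,"ry":0,"rz":0,"hand":0},{"dx":0,"dy":0,"dz":0,"rx":0,"ry":0,"rz":0,"hand":0}])

```text
clock: 20.35
tool_pos: [573.2, 67.0, 109.9]
ee_rot: [-0.196, 2.64, 0.049]
wrist_force: [0.3, -0.4, -0.9]
opening: -0.002
```

Run:
```python
from h import *
rp([117,2,12])
f=grab_frame("wrist"); tail(f); pickle.dump(f,open("w15.pkl","wb"))
cv2.imwrite("pics/wrist15.png",f["image"][50:350,200:460,::-1].repeat(2,0).repeat(2,1))
```

```text
rail now [125.1   1.9  12.1] F [-0.24938924 -0.41606532 -0.88343436] from [573.2  67.  109.9] d cm [0.81 0.01 0.01] r deg [0.  0.  0.1] rows 0.1
A body top tail x [114.5 114.6 114.6 114.6 114.7] z 30.01 2229
flange tail [100.  100.  100.  100.1 100.1] 6.97
B nose x [57. 57. 57. 57.] 6.94 123
```

View pics/wrist15.png

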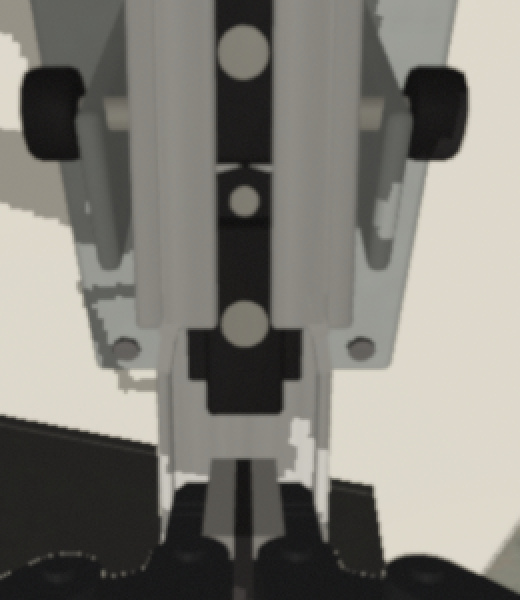

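send_rows(increments=[{"dx":0.4,"dy":0,"dz":0,"rx":0,"ry":0,"rz":0,"hand":0},{"dx":0.8,"dy":0,"dz":0,"rx":0,"ry":0,"rz":0,"hand":0},{"dx":1.2,"dy":0,"dz":0,"rx":0,"ry":0,"rz":0,"hand":0},{"dx":1.3,"dy":0,"dz":0,"rx":0,"ry":0,"rz":0,"hand":0}])

```text
clock: 20.9
tool_pos: [561.5, 65.4, 103.3]
ee_rot: [-0.196, 2.641, 0.05]
wrist_force: [0.3, -0.4, -0.1]
opening: 0.001
```

send_rows(increments=[{"dx":0.1,"dy":0,"dz":0,"rx":0,"ry":0,"rz":0,"hand":0},{"dx":0.2,"dy":0,"dz":0,"rx":0,"ry":0,"rz":0,"hand":0}])

```text
clock: 21.15
tool_pos: [560.9, 65.1, 103.5]
ee_rot: [-0.196, 2.638, 0.049]
wrist_force: [2.5, 0.5, 1.2]
opening: 0.002
```

send_rows(increments=[{"dx":0.1,"dy":0,"dz":0,"rx":0,"ry":0,"rz":0,"hand":0},{"dx":0.2,"dy":0,"dz":0,"rx":0,"ry":0,"rz":0,"hand":0}])

```text
clock: 21.4
tool_pos: [559.6, 64.8, 103.2]
ee_rot: [-0.196, 2.637, 0.049]
wrist_force: [3.2, 1.1, 1.5]
opening: 0.0
```

Run:
```python
from h import *
rp([117,2,12])
f=grab_frame("wrist"); tail(f); pickle.dump(f,open("w16.pkl","wb"))
cv2.imwrite("pics/wrist16.png",f["image"][50:350,200:460,::-1].repeat(2,0).repeat(2,1))
```

```text
rail now [109.8   1.7  12.8] F [ 3.60734817  0.66598719 -0.23873034] from [559.6  64.8 103.2] d cm [-0.72  0.03  0.09] r deg [0.  0.2 0.1] rows 0.1
A body top tail x [99.2 99.2 99.2 99.3 99.6] z 30.44 2059
flange tail [98.4 98.4 98.6 98.6 99. ] 7.51
B nose x [10.9 11.  11.6 11.6] 6.89 333
```

View pics/wrist16.png

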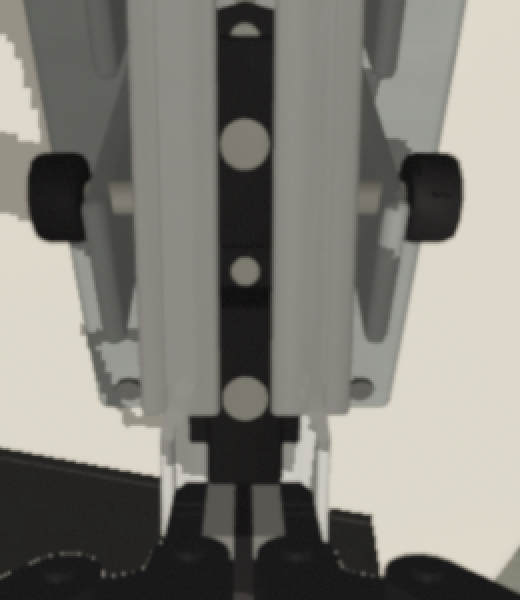

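Contact at ~3.6 N (pin moving). Continue in small steps.

send_rows(increments=[{"dx":0.1,"dy":0,"dz":0,"rx":0,"ry":0,"rz":0,"hand":0},{"dx":0.2,"dy":0,"dz":0,"rx":0,"ry":0,"rz":0,"hand":0}])

```text
clock: 21.7
tool_pos: [556.9, 64.6, 101.2]
ee_rot: [-0.196, 2.64, 0.049]
wrist_force: [2.4, 0.3, 3.3]
opening: 0.0
```

send_rows(increments=[{"dx":0.1,"dy":0,"dz":0,"rx":0,"ry":0,"rz":0,"hand":0},{"dx":0.1,"dy":0,"dz":0,"rx":0,"ry":0,"rz":0,"hand":0}])

```text
clock: 21.95
tool_pos: [556.6, 64.4, 101.3]
ee_rot: [-0.196, 2.638, 0.049]
wrist_force: [3.7, 0.7, 5.3]
opening: -0.001
```

send_rows(increments=[{"dx":0.1,"dy":0,"dz":0,"rx":0,"ry":0,"rz":0,"hand":0},{"dx":0.1,"dy":0,"dz":0,"rx":0,"ry":0,"rz":0,"hand":0}])

```text
clock: 22.2
tool_pos: [556.3, 64.3, 101.4]
ee_rot: [-0.196, 2.637, 0.049]
wrist_force: [5.3, -0.2, 5.3]
opening: -0.002
```

Run:
```python
from h import *
rp([117,2,12])
f=grab_frame("wrist"); tail(f)
```

```text
rail now [106.    1.7  12.9] F [ 7.16810186 -0.99342215  2.20977822] from [556.3  64.3 101.4] d cm [-1.1   0.03  0.09] r deg [0.  0.2 0.1] rows 0.2
A body top tail x [95.4 95.4 95.5 95.6 95.6] z 30.45 2029
flange tail [94.6 94.8 94.8 94.8 94.9] 7.71
B nose x [7.6 7.7 7.8 7.8] 6.89 373
```

send_rows(increments=[{"dx":0.1,"dy":0,"dz":0,"rx":0,"ry":0,"rz":0,"hand":0},{"dx":0.1,"dy":0,"dz":0,"rx":0,"ry":0,"rz":0,"hand":0}])

```text
clock: 22.5
tool_pos: [556.0, 64.1, 101.7]
ee_rot: [-0.195, 2.635, 0.049]
wrist_force: [6.2, 1.7, 5.8]
opening: 0.002
```

send_rows(increments=[{"dx":0.1,"dy":0,"dz":0,"rx":0,"ry":0,"rz":0,"hand":0},{"dx":0.1,"dy":0,"dz":0,"rx":0,"ry":0,"rz":0,"hand":0}])

```text
clock: 22.75
tool_pos: [555.7, 64.0, 101.9]
ee_rot: [-0.195, 2.633, 0.049]
wrist_force: [6.9, 0.4, 6.1]
opening: 0.003
```

Run:
```python
from h import *
rp([117,2,12])
f=grab_frame("wrist"); tail(f)
cv2.imwrite("pics/wrist17.png",f["image"][50:350,200:460,::-1].repeat(2,0).repeat(2,1))
```

```text
rail now [105.7   1.4  13.5] F [ 8.96820243 -0.59782511  2.06032765] from [555.7  64.  101.9] d cm [-1.13  0.05  0.16] r deg [-0.   0.4  0.1] rows 0.2
A body top tail x [95.1 95.1 95.1 95.1 95.3] z 30.77 2012
flange tail [94.3 94.3 94.4 94.6 95. ] 8.37
B nose x [7.7 7.8 7.8 7.8] 6.91 377
```

View pics/wrist17.png

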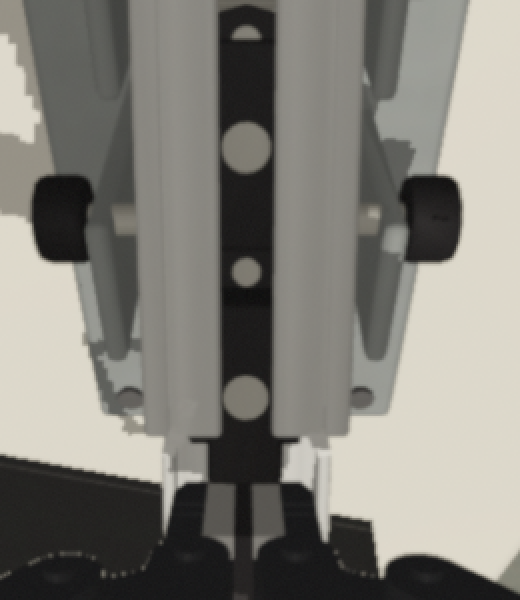

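B's nose stopped at 5.1 mm travel (12.8 → 7.7) with the force climbing to 9 N: at the stop. Back off and retreat.

send_rows(increments=[{"dx":-0.2,"dy":0,"dz":0,"rx":0,"ry":0,"rz":0,"hand":0},{"dx":-0.5,"dy":0,"dz":0,"rx":0,"ry":0,"rz":0,"hand":0},{"dx":-0.8,"dy":0,"dz":0,"rx":0,"ry":0,"rz":0,"hand":0},{"dx":-0.8,"dy":0,"dz":0,"rx":0,"ry":0,"rz":0,"hand":0}])

```text
clock: 23.3
tool_pos: [558.5, 65.3, 100.5]
ee_rot: [-0.197, 2.645, 0.05]
wrist_force: [0.3, -0.9, -0.4]
opening: 0.003
```

Run:
```python
from h import *
rp([117,2,12])
f=grab_frame("wrist"); tail(f); chk(f); pickle.dump(f,open("w18.pkl","wb"))
cv2.imwrite("pics/wrist18.png",f["image"][50:350,200:460,::-1].repeat(2,0).repeat(2,1))
s=grab_frame("side"); cv2.imwrite("pics/side18.png",cv2.resize(s["image"][230:400,205:365,::-1],None,fx=3.5,fy=3.5,interpolation=cv2.INTER_CUBIC))
```

```text
rail now [107.6   2.3  11. ] F [ 0.00125066 -0.90666443 -0.45363244] from [558.5  65.3 100.5] d cm [-0.94 -0.03 -0.11] r deg [ 0.1 -0.3  0.1] rows 0.2
A body top tail x [97.2 97.3 97.3 97.4 97.4] z 30.01 2103
flange tail [95.  95.4 95.4 95.5 95.6] 7.02
B nose x [7.5 7.7 7.7 7.8] 6.91 423
rail ymid 0.36 roof end 85.2
flange z 7.39 nose x 60.0
```

View pics/wrist18.png

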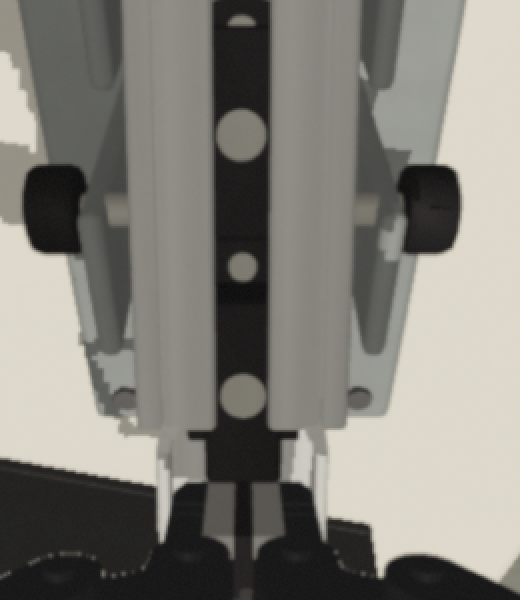

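View pics/side18.png

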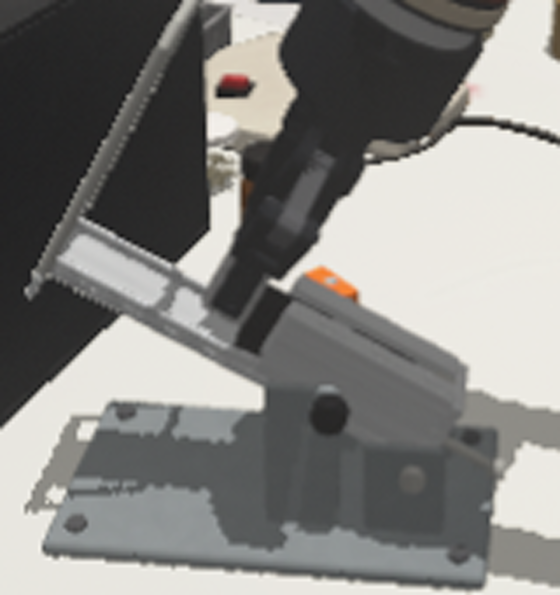

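send_rows(increments=[{"dx":-0.6,"dy":0,"dz":0,"rx":0,"ry":0,"rz":0,"hand":0},{"dx":-0.6,"dy":0,"dz":-3,"rx":0,"ry":0,"rz":0,"hand":0},{"dx":-0.6,"dy":0,"dz":-6,"rx":0,"ry":0,"rz":0,"hand":0},{"dx":-0.6,"dy":0,"dz":-8,"rx":0,"ry":0,"rz":0,"hand":0},{"dx":-0.6,"dy":0,"dz":-8,"rx":0,"ry":0,"rz":0,"hand":0}])

```text
clock: 24.02
tool_pos: [528.8, 60.2, 178.3]
ee_rot: [-0.196, 2.636, 0.049]
wrist_force: [0.0, 0.4, -0.7]
opening: 0.002
```

send_rows(increments=[{"dx":0,"dy":0,"dz":0,"rx":0,"ry":0,"rz":0,"hand":0},{"dx":0,"dy":0,"dz":0,"rx":0,"ry":0,"rz":0,"hand":0}])

```text
clock: 24.28
tool_pos: [527.4, 60.4, 174.4]
ee_rot: [-0.196, 2.643, 0.05]
wrist_force: [-0.8, -0.1, 0.1]
opening: 0.0
```

Run:
```python
from h import *
rp([117,2,12])
f=grab_frame("wrist"); tail(f); pickle.dump(f,open("w19.pkl","wb"))
cv2.imwrite("pics/wrist19.png",f["image"][0:300,200:460,::-1].repeat(2,0).repeat(2,1))
t=grab_frame("top"); t0=pickle.load(open("top0.pkl","rb"))
cv2.imwrite("pics/top19.png",np.hstack([t0["image"][140:300,270:500],t["image"][140:300,270:500]])[:,:,::-1].repeat(2,0)[:, :].copy() if 0 else cv2.resize(np.vstack([t0["image"][140:300,270:500],t["image"][140:300,270:500]])[:,:,::-1],None,fx=1.8,fy=1.8))
```

```text
rail now [115.    2.   90.9] F [-0.65482403  0.03717129  0.46472401] from [527.4  60.4 174.4] d cm [-0.22 -0.01  7.89] r deg [ 0.1 -0.1  0.1] rows 1.3
A body top tail x [94.7 94.7 94.8 94.8 94.8] z 30.0 782
flange tail [94.7 94.7 94.7 94.7 94.8] 6.91
B nose x [7.8 7.9 8.1 8.2] 6.9 205
```

View pics/wrist19.png

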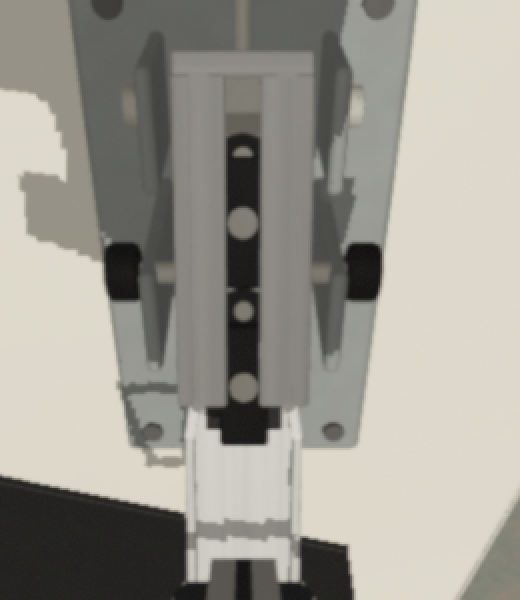

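View pics/top19.png

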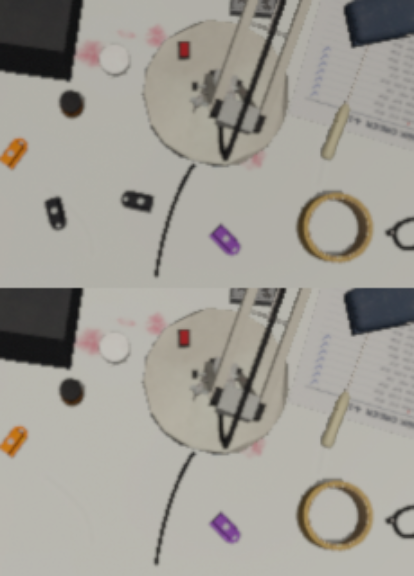

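```bash
python3 -c "
from h import *
ticket.close_job(); print(get_obs()['clock'])"
```

```text
the job is handed in; nothing more can be done
the job is handed in; nothing more can be done
```

Both black blocks are loaded in the rail, flat side down and noses down the slope, and I handed the job in at about 24.3 s. There is no verdict from the system.

**What I did:** I gripped block_b by its body, leaned the tool with the rail, slid the block into the tube mouth and released it. I did the same with block_a. I then pushed on block_a's tail with shut fingers in 1–2 mm steps. The push took about 3.6 N while the pin was moving and reached about 9 N at the stop. Then I backed off and lifted clear.

**Last checks (wrist camera, shut fingers clear above the rail):**
- **First block:** block_b's nose stopped at about x = 7.5 mm. It travelled 5.1 mm during the push, which matches the pin's full 5 mm, and it would not move further.
- **Second block:** block_a's tail is at about x = 94.7 mm, so the two blocks' 88 mm agrees with the nose position to within 1 mm. They are tight together.
- **Seating:** block_a is flat on the floor and looks centred in the tube. Its tail had lifted about 1.4 mm under the push and dropped back when I let go. Block_b showed no lift.
- **Surroundings:** the before and after top pictures show no shift of the cement, jar, tape roll or look-alikes.

No check failed. The tell-tale pin itself could not be read directly, so "fully in" rests on the travel and the force rise. Peak rail force was judged only from the wrist force readings at the end of each move. Block_b slid the last stretch of the tube on its own after release, so its impact was not measured.

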